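Load a vial pack into the bench-top chiller

TASK

Lay the lid of the vial chiller right back until it rests against the rubber buffer behind it, feeling for the buffer and not forcing the lid against it. Then set the loose small pack of vials, without dropping it, upright and fully down in the chest's empty pocket. Leave the lid resting on its buffer for the next packs, and do not disturb the packs already inside or the other things on the bench.

Things in the scene. Friction and masses are not known exactly. Their poses are not given: they have to be found in the camera images.
- lid_hinge (a point): Middle of the lid's hinge axis, along the far upper edge of the vial chiller, 136 above the bench. Axes: x from the chest's front (towards the robot) to its back, y along the hinge, z up. The chiller is a white chest, fixed, 156 deep (x), 284 wide (y), 130 tall, walls 13; its centre is 84 in front of the hinge axis.
- chest_lid (a joint): Lid's opening angle, rad: 0 shut, 1.57 upright, more leaning back. Flat lid 22 thick with a thin liner inside, 288 wide, reaching 166 from the hinge; 0.5 to 0.75 kg. A stiff friction hinge (0.75 N m) holds it at any angle, so it never falls and must be pushed all the way (4 to 10 N at the handle).
- lid_handle (a point): Middle of the lid's handle: round steel bar 12 thick, 110 long, on end posts, parallel to the hinge, 34 above the lid's top, 18 from its free edge. At lid angle a it is -148 cos a + 54 sin a along x and 148 sin a + 54 cos a along z from the hinge axis. The bar can turn between fingers that hold it; the lid can also be pushed on its inner face.
- buffer (a joint): How far the lid's stop is pressed in, m; 0 untouched. A soft rubber buffer, 20 thick, 4 N/mm, on an adjustable steel arm behind the chest, 95 left (+y) of its middle, 70 above the hinge axis (arm 85). It meets the lid somewhere from 94 to 116 degrees, to be felt: 0.8 N/mm more at the handle. Over 4 mm (8 N more at the handle than moving the lid takes) strains the hinges.
- pack_center (a point): Centre of the loose small pack on the bench: clear box of ten vials with magenta caps, 54 (its x) x 72 (its y) x 45 tall, 100 to 160 g, standing upright; its lowest 5 mm are 2.5 mm slimmer all round. Same as the two packs already in the chest.
- free_pocket (a point): Middle of the floor of the one empty pocket in the chest, 68 above the bench; axes as the hinge's. Pockets are 58.5 (x) x 76.5 (y), 15 deep, 86 apart along y, in an aluminium tray whose top is 83 above the bench; the pack's 72 side goes along y. Inside, the chest is 130 (x) by 258 (y), its walls reach 130 above the bench.
- stored_a_center (a point): Centre of a pack already in its pocket in the chest (same size as the loose pack); leave it alone.
- stored_b_center (a point): Centre of the other pack already in its pocket; leave it alone.
- large_pack_center (a point): bystander: clear pack of eight larger vials, 62 x 112 x 60 tall, on the bench
- tall_pack_center (a point): bystander: clear pack of four tall vials, 62 x 62 x 75 tall
- cap_jar: bystander: glass jar with a white screw cap, diameter 60, 80 tall; origin at its underside
- label_roll: bystander: roll of blank labels lying flat, diameter 84, 40 tall; origin at its underside
- cap_tray: bystander: shallow white tray with loose caps, 110 x 80 x 25 tall; origin at its underside
- vial: bystander: single crimped glass vial standing upright, diameter 24, 51 tall, easily knocked over; origin at its underside; it stands close by the right side of the chiller
- crimper: bystander: hand crimper lying on the bench, 185 long, 70 wide, 27 tall; origin at its underside
- pack: The loose pack itself; origin in the middle of its underside, axes as those of its centre.
Things that resemble listed ones, but are neither listed nor needed, are in the scene too. What is shaped like the pack but red is not meant.

How it is judged:
On the way, in this order (a step that is already met when the one before it is completed fails the run):
1. the lid is laid back against its buffer and presses it in a little (value of joint buffer above 0.0004 m and value of joint chest_lid above 1.6 rad), for 0.3 s.
2. the pack stands fully down in the empty pocket, the lid still on its buffer (horizontal distance between pack_center and free_pocket below 0.006 m and z of pack_center in the frame of free_pocket below 0.0255 m and angle between pack_center's own z axis and vertical below 0.06 rad and value of joint buffer above 0.0003 m and value of joint chest_lid above 1.6 rad), for 0.2 s.
At the end, for the whole second after the job is handed in: The lid leans back past upright and rests on its rubber buffer (pressed in by 0.3 to 4 mm); the small pack stands upright (within 0.06 rad) and at rest on the floor of the pocket that was empty (within 3 mm of fully down and 6 mm of its middle); nothing is held (all of step 2 and linear speed of pack below 0.02 m/s and value of joint buffer below 0.004 m); the robot touches nothing.
It fails at once if the lid is forced against its stop: the buffer is pressed in more than 4 mm (16 N) (value of joint buffer above 0.004 m).
It fails at once if the pack is dropped: it falls unheld faster than 0.5 m/s (from more than about 13 mm) (linear speed of pack above 0.5 m/s and not (contact force between the fingers and pack above 0.1 N)).
It fails at once if a pack already in the chest is moved more than 12 mm (distance of any of stored_a_center, stored_b_center from where it was at the start of the episode above 0.012 m).
It fails at once if another thing on the bench is moved more than 30 mm or tipped (distance of any of large_pack_center, tall_pack_center, cap_jar, label_roll, cap_tray, vial, crimper from where it was at the start of the episode above 0.03 m or angle between vial's own z axis and vertical above 0.6 rad).
It also fails if it takes over 72 s, if anything falls off the work surface, if the arm or the gripper's body presses on something with over 40 N, if the wrist force passes 120 N, or if a joint passes its speed limit or range.

ROBOT

A 7-joint arm with a two-finger parallel gripper is mounted at the origin on the work surface. World frame = base frame: x ahead of the robot, y to its left, z up, the work surface at z = 0. Lengths are in m, angles in rad, forces in N, time in s.
With the tool pointing down it reaches from about 0.35 to 0.9 m from the base axis. Payload 7.2 kg.
Tool frame: the origin (TCP) lies on the centre line of the jaws, within the pads' length; the fingertips stand 8 mm ahead of it and the grasp point (between the pads) lies 11 mm behind it; y points along the fingers, x is the direction in which the jaws open and shut, and the axes are right-handed (so a half turn about y gives the same grasp; the last joint's range is limited). The gripper opens to 85 mm and grips with 20 to 120 N. Pads are 22 mm wide; open, the fingers measure 114 mm over their backs; the gripper's body (76 mm by 85 mm) begins 54 mm behind the grasp point. The pads swing forward as they close: fully open they stand 13 mm farther back than shut.
Start: joints at [-1.368, 0.411, -0.013, 1.596, 0.006, 1.134, -0.082], TCP at [0.167, 0.602, 0.209] pointing down, gripper open.
Joint ranges: [-2.95, 2.95], [-0.29, 1.99], [-1.47, 1.44], [0.14, 2.54], [-1.03, 4.17], [0.13, 1.85], [-2.86, 2.86]. Speed limits (rad/s): [2.39, 2.39, 3.01, 3.01, 3.14, 3.14, 3.14].

INTERFACE

Orientations are given as a unit quaternion [w, x, y, z].
In Python, from plant import * gives the robot as it stands. The module is installed in compiled form; this text tells all that it offers.
- The arm moves only by the tool play_rows, never from a script. Its arguments are lists of equal length, an entry for each row: "jaw": the opening, from 0 (shut) to 1 (fully open); "travel": the shift along the tool's x, y, z in mm, a list of three; "yaw": the turn about the tool's y in degrees. In form: {"jaw": [jaw, ...], "travel": [[x, y, z], ...], "yaw": [yaw, ...]}. A call has 1 to 5 rows; each row is the pose to reach, as a shift and turn from the pose measured when the call began, along the tool's axes at that moment; what a row does not reach only later rows make up. A row lasts 1/12 s, in which the tool goes at most 41.7 mm and 7.16 degrees, less where a joint would pass 70% of its speed; a pose out of reach is approached as far as the arm can. A call with a gripper value outside its range is refused whole. The fingers move at their own pace and stop on an object; "squeeze" is the grip in N (left out, the last holds). Time passes only in rows, so rows that repeat a pose let the fingers close. It gives the time, the measured TCP pose, the force and the opening at its end, in the units of the state.
- read_state(): the state, without advancing time (a new reading comes with each control period).
- capture(name): name is "scene" or "top" or "wrist"; returns the picture (384x512x3 uint8, blue, green, red); there is no depth.
- camera_model(name): a dict with "mtx" (3x3 intrinsics, pixels), "camera_from_world" (4x4, takes a point from world to camera coordinates); the wrist camera has in their place "T_tool_cam" (4x4, takes a point from camera to tool coordinates, whose origin is the TCP and whose axes are the tool frame's). Camera axes: x right, y down, z forward; pixel columns grow to the right and rows downward; lengths in m; the calibration is good to about 2 mm. A picture is of the moment at which its call begins: read the wrist's pose just before it. camera_model takes no time and is no camera call.
- close_job(): hands the job in, once; it reports no verdict.
Trained networks look in the newest picture that a camera, given by its name, has taken for a name from the list of things; names that differ only in an ending like _2 or _b are one class to them, and where a whole thing is asked for, a point or a joint stands for the part that bears it (a point fixed in the world has none). Each returns a list of dicts, best first, with "score" (0 to 1); they miss things now and then, are a little off and sometimes report something else, mostly with a low value. They report only what shows in the picture. A call takes as long as a camera call. They do not tell look-alikes from the thing itself.
- trace(camera, name): "region" (384x512 bool, what is visible of it) and "box" ([centre column, centre row, width, height] in pixels, round what is visible of it).
The state is a dict: "time": time; "joint_positions": joint angles; "dq": joint speeds; "tau": joint torques, N m; "ee_pos": TCP position; "tool_rot": TCP orientation; "ft_force": force on the tool from outside, world axes, zero at the start; "moment": the same for the moment, N m; "width": finger opening in m.
Only numpy, scipy, OpenCV 4.12 (cv2) and the standard library are available. Lean on these libraries where they do the work, as an engineer would, in place of code of your own. Each camera call takes 0.05 s, during which the arm holds its last target.

## Working session

There is one attempt and no reset: what is moved stays moved. The work goes in short steps, Python scripts to look and compute and a tool call to move; the robot and the scene stay as the last step left them, time stands still between calls to the robot, and variables do not carry over. Pictures are saved under pics/ and viewed, and the job is handed in when it is done.

Besides the shell and the picture viewer there is one more tool, called in YAML: its name, and indented under it one key for each argument. play_rows: Moves the arm, as the interface text tells. Its arguments: {"type":"object","properties":{"jaw":{"type":"array"},"travel":{"type":"array"},"yaw":{"type":"array"},"squeeze":{"type":"number"}},"required":["jaw","travel","yaw"]}

```bash
mkdir -p pics; ls; python3 - <<'E'
from plant import *
import cv2
s=read_state(); print({k:(v if not hasattr(v,'round') else v) for k,v in s.items()})
for n in ("scene","top","wrist"):
    cv2.imwrite(f"pics/{n}0.png",cv2.resize(capture(n),(800,600)))
    print(n,camera_model(n))
E
```

```text
pics
{'time': 0.0, 'joint_positions': array([-1.36820795,  0.41193519, -0.01273112,  1.59708337,  0.00563094,
        1.13431364, -0.08222256]), 'dq': array([ 0.00121799, -0.00150409, -0.00141621, -0.00024398,  0.0002052 ,
       -0.00135157,  0.00053144]), 'tau': array([ 3.02693770e-04, -6.00615764e+01,  6.82467911e-01, -2.99402493e+01,
        1.39243100e-02,  1.06152010e-02,  1.66204893e-05]), 'ee_pos': array([0.1670756 , 0.60167178, 0.20801494]), 'tool_rot': array([-0.56250415,  0.56331046,  0.4274952 , -0.4283903 ]), 'ft_force': array([ 0.12358369, -0.98701475, -0.60695574]), 'moment': array([-0.04227542,  0.05182642, -0.02480828]), 'width': 0.08525889245217137}
scene {'mtx': array([[499.47307902,   0.        , 253.52888508],
       [  0.        , 499.47307902, 195.53410753],
       [  0.        ,   0.        ,   1.        ]]), 'camera_from_world': array([[-0.27354957,  0.96172508,  0.01598453,  0.17863283],
       [ 0.79689024,  0.2359083 , -0.55615935, -0.30393442],
       [-0.53864328, -0.13939924, -0.83092194,  1.95260493],
       [ 0.        ,  0.        ,  0.        ,  1. 
[... 270 characters left out ...]
0.99854208, -0.00476759, -0.05376787,  0.52417713],
       [ 0.05377628, -0.00165363, -0.99855164,  1.57910911],
       [ 0.        ,  0.        ,  0.        ,  1.        ]])}
wrist {'mtx': array([[311.16199414,   0.        , 253.02719487],
       [  0.        , 311.16199414, 192.76688699],
       [  0.        ,   0.        ,   1.        ]]), 'T_tool_cam': array([[ 9.99999337e-01,  1.07133357e-03, -4.22747072e-04,
        -1.70079254e-04],
       [ 6.96120342e-04, -2.69804312e-01,  9.62914923e-01,
        -1.63651141e-01],
       [ 9.17544099e-04, -9.62914579e-01, -2.69804879e-01,
         6.84105323e-02],
       [ 0.00000000e+00,  0.00000000e+00,  0.00000000e+00,
         1.00000000e+00]])}
```

View pics/scene0.png

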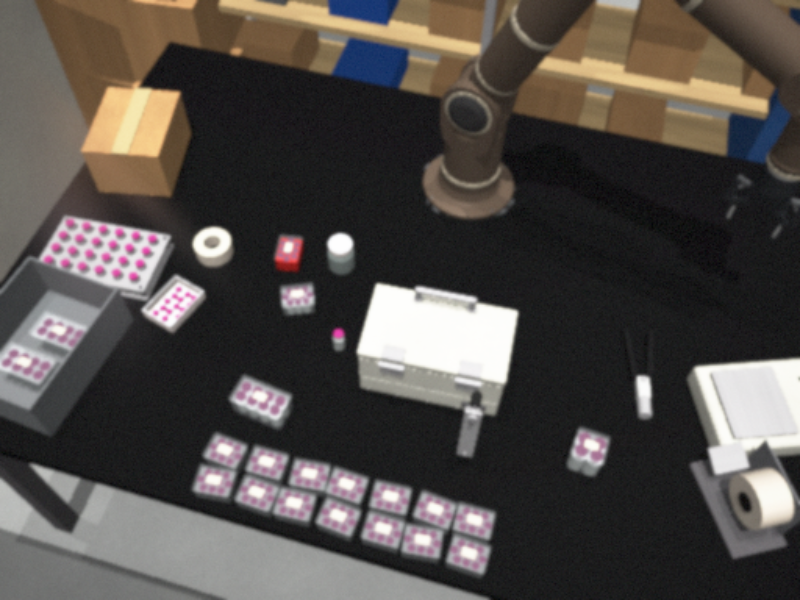

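View pics/top0.png

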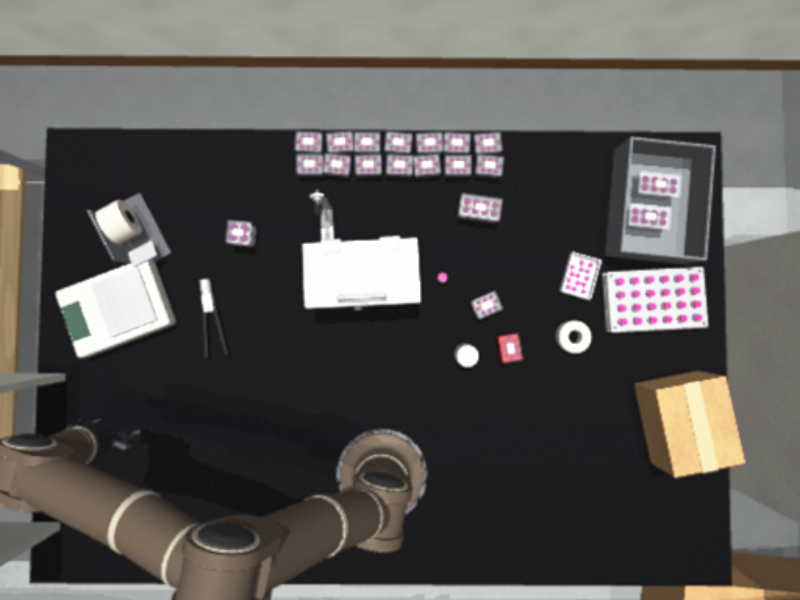

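View pics/wrist0.png

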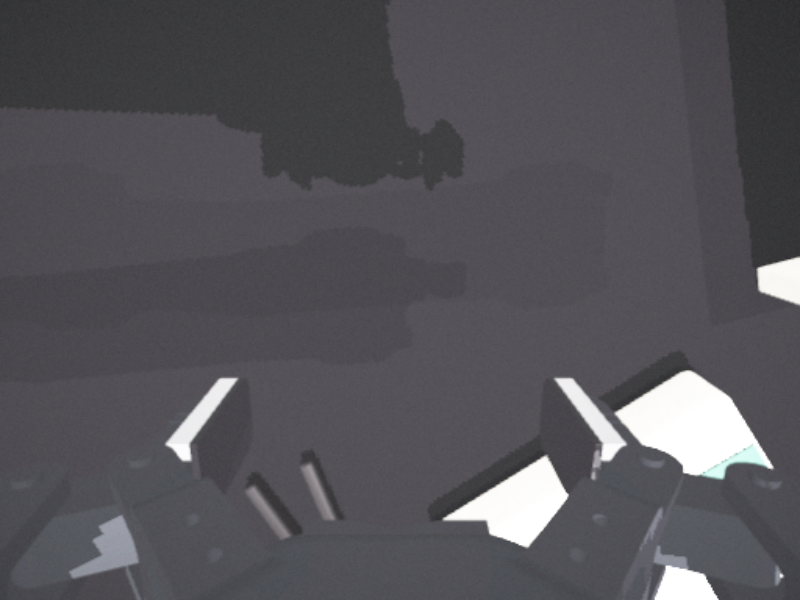

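```bash
cat > h.py <<'E'
from plant import *
import numpy as np, cv2
from scipy.spatial.transform import Rotation as R
def rot(s): q=s['tool_rot']; return R.from_quat([q[1],q[2],q[3],q[0]]).as_matrix()
def cam(n,s=None):
    m=camera_model(n)
    if n!='wrist': return m['mtx'],m['camera_from_world']
    T=np.eye(4);T[:3,:3]=rot(s);T[:3,3]=s['ee_pos']
    return m['mtx'],np.linalg.inv(T@m['T_tool_cam'])
def proj(c,P):
    K,E=c;P=np.atleast_2d(P);q=P@E[:3,:3].T+E[:3,3];q=q@K.T;return q[:,:2]/q[:,2:]
def atz(c,px,z):
    K,E=c;px=np.atleast_2d(px);d=np.c_[px,np.ones(len(px))]@np.linalg.inv(K).T@E[:3,:3]
    o=-E[:3,:3].T@E[:3,3];return o+d*((z-o[2])/d[:,2])[:,None]
E
python3 - <<'E'
from h import *
cs,ct=cam('scene'),cam('top')
for n,c in (('scene',cs),('top',ct)):
    im=capture(n);cv2.imwrite(f'raw_{n}.png',im)
    for nm,z in (('pack',.045),('lid_handle',.18),('chest_lid',.147),('large_pack_center',.06),('tall_pack_center',.075),('cap_jar',.08),('label_roll',.04),('cap_tray',.025),('vial',.051),('crimper',.02)):
        for d in trace(n,nm)[:20 if nm=='pack' else 3]:
            b=d['box'];print(n,nm,round(d['score'],2),np.round(b,0).astype(int),atz(c,b[:2],z)[0].round(3))
t=cv2.imread('raw_top.png');s=cv2.imread('raw_scene.png')
a=cv2.resize(t[130:240,170:360],None,fx=4,fy=4,interpolation=cv2.INTER_CUBIC);cv2.imwrite('pics/tcrop.png',a)
a=cv2.resize(s[140:300,150:350],None,fx=4,fy=3.7,interpolation=cv2.INTER_CUBIC);cv2.imwrite('pics/scrop.png',a)
E
```

```text
scene pack 0.85 [189 190  22  18] [ 0.473 -0.279  0.045]
scene pack 0.65 [186 161  18  23] [ 0.358 -0.332  0.045]
scene lid_handle 0.84 [280 213 106  60] [0.558 0.053 0.18 ]
scene chest_lid 0.67 [279 213 103  60] [0.539 0.046 0.147]
scene large_pack_center 0.64 [168 258  38  39] [ 0.739 -0.249  0.06 ]
scene tall_pack_center 0.82 [375 290  26  31] [0.672 0.376 0.075]
scene cap_jar 0.74 [218 164  21  28] [ 0.362 -0.213  0.08 ]
scene label_roll 0.57 [137 160  30  20] [ 0.4   -0.504  0.04 ]
scene cap_tray 0.88 [112 194  42  32] [ 0.552 -0.534  0.025]
scene vial 0.58 [217 219   7  12] [ 0.558 -0.15   0.051]
scene crimper 0.65 [408 240  20  57] [0.44  0.463 0.02 ]
top pack 0.81 [326 223  17  19] [ 0.346 -0.344  0.045]
top pack 0.48 [309 196  21  20] [ 0.461 -0.271  0.045]
top lid_handle 0.88 [232 176  76  53] [0.533 0.044 0.18 ]
top chest_lid 0.83 [233 172  75  45] [0.551 0.043 0.147]
top large_pack_center 0.78 [310 133  28  16] [ 0.722 -0.274  0.06 ]
top large_pack_center 0.33 [231 174  77  47] [0.551 0.057 0.06 ]
top tall_pack_center 0.71 [155 152  18  21] [0.639 0.37  0.075]
top tall_pack_center 0.38 [314 196  21  13] [ 0.462 -0.287  0.075]
top cap_jar 0.71 [300 228  16  13] [ 0.329 -0.229  0.08 ]
top label_roll 0.56 [366 215  20  22] [ 0.383 -0.513  0.04 ]
top cap_tray 0.97 [374 174  24  31] [ 0.556 -0.551  0.025]
top cap_tray 0.34 [312 196  20  15] [ 0.46  -0.289  0.025]
top crimper 0.7 [230 173  74  49] [0.556 0.062 0.02 ]
top crimper 0.64 [139 204  16  56] [0.425 0.451 0.02 ]
```

View pics/tcrop.png

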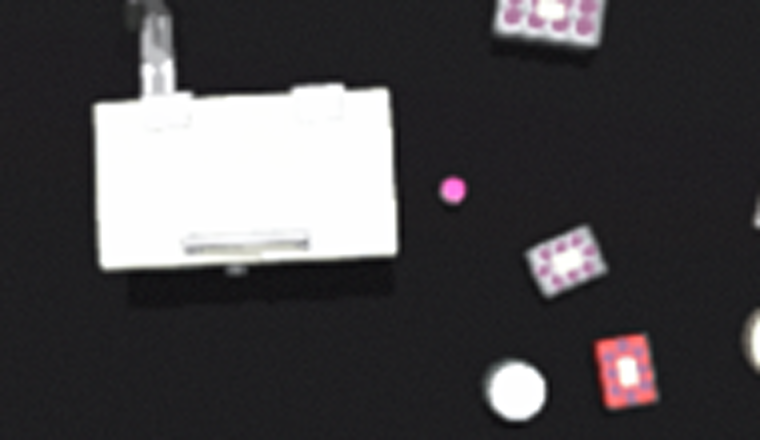

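View pics/scrop.png

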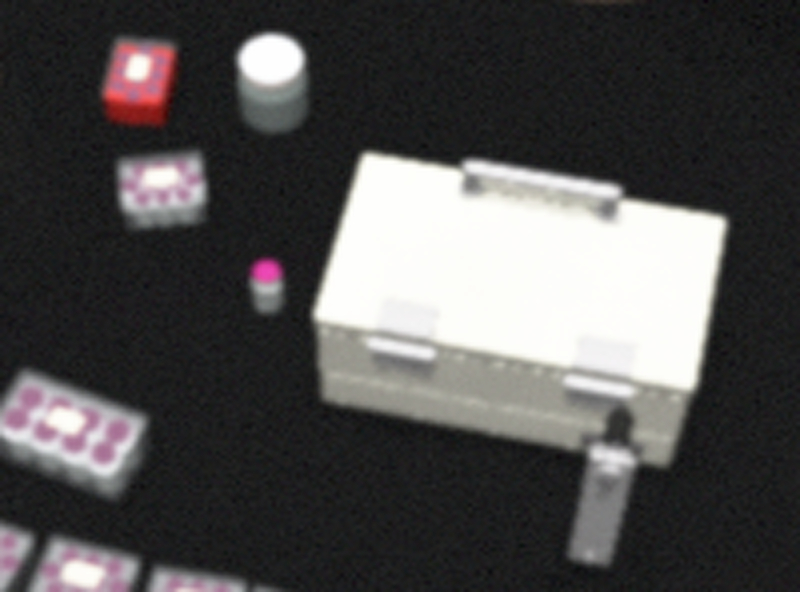

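```bash
cat > fit.py <<'E'
from h import *
from scipy.optimize import least_squares
cs,ct=cam('scene'),cam('top')
sc=np.array([[365,153],[727,215],[697,388],[318,318]])/[4,3.7]+[150,140]   # front-right, front-left, back-left, back-right
tp=np.array([[398,255],[102,270],[95,103],[390,90]])/4.+[170,130]
L=np.array([[-.166,-.144,.02],[-.166,.144,.02],[0,.144,.02],[0,-.144,.02]])
hs=np.array([[465,162],[620,187]])/[4,3.7]+[150,140]; ht=np.array([[308,239],[185,244]])/4.+[170,130]
H=np.array([[-.148,-.055,.054],[-.148,.055,.054]])
def W(p,P):
    c,s=np.cos(p[2]),np.sin(p[2]);return np.c_[p[0]+c*P[:,0]-s*P[:,1],p[1]+s*P[:,0]+c*P[:,1],.136+P[:,2]]
def f(p,full=False):
    LL=L.copy();LL[2:,0]=p[3]
    r=np.r_[proj(cs,W(p,LL))-sc,proj(ct,W(p,LL))-tp,proj(cs,W(p,H))-hs,proj(ct,W(p,H))-ht]
    return r if full else r.ravel()
r=least_squares(f,[.63,.04,0,0],loss='soft_l1')
print(r.x,np.degrees(r.x[2]));print(f(r.x,True).round(1))
print('handle',W(r.x,H).mean(0))
s=read_state();print(rot(s).round(3),s['ee_pos'])
E
python3 fit.py
```

```text
[6.21054690e-01 5.54089735e-02 6.03768138e-02 4.33029559e-05] 3.4593366086629396
[[-0.4  0.3]
 [-0.9  0.6]
 [-0.8 -0.1]
 [-1.4 -0.3]
 [-0.7  0.6]
 [-0.4  0.9]
 [-0.7  0.4]
 [-1.1 -0.4]
 [ 1.3  1.4]
 [-2.2  1.3]
 [-1.5  1. ]
 [ 0.4  1.4]]
handle [0.47332436 0.04647863 0.19      ]
[[ 0.267  0.    -0.964]
 [ 0.964  0.     0.267]
 [ 0.    -1.     0.   ]] [0.16718159 0.60225139 0.2088778 ]
```

```bash
cat > go.py <<'E'
from h import *
import sys
def go(p,ang):
    "p world target TCP, ang deg world angle of tool x; prints travel mm (tool axes), yaw deg"
    s=read_state();Rm=rot(s);d=Rm.T@(np.array(p)-s['ee_pos'])*1000
    cur=np.degrees(np.arctan2(Rm[1,0],Rm[0,0]));y=-((ang-cur+180)%360-180)
    print('t',round(s['time'],2),'pos',s['ee_pos'].round(4),'cur',cur.round(2),'tilt',Rm[:,1].round(3),'F',s['ft_force'].round(2),'w',round(s['width'],4),'-> travel',d.round(1),'yaw',round(y,1))
if __name__=='__main__': go([float(v) for v in sys.argv[1:4]],float(sys.argv[4]))
E
python3 go.py .40 .30 .30 40; python3 go.py .473 .046 .30 3.46
```

```text
t 1.25 pos [0.1672 0.6023 0.2089] cur 74.49 tilt [ 0.  0. -1.] F [-0.32  1.39  0.87] w 0.0854 -> travel [-229.   -91.1 -305.2] yaw 34.5
t 1.25 pos [0.1672 0.6023 0.2089] cur 74.49 tilt [ 0.  0. -1.] F [-0.32  1.39  0.87] w 0.0854 -> travel [-454.2  -91.1 -443.5] yaw 71.0
```

play_rows:
  jaw: [1,1,1,1,1]
  travel:
    - [0,-40,-20]
    - [-50,-91,-90]
    - [-100,-91,-150]
    - [-150,-91,-215]
    - [-200,-91,-270]
  yaw: [0,7,14,21,28]

```text
time: 1.67
ee_pos: [0.2815, 0.4692, 0.2878]
tool_rot: [0.651, -0.65, -0.278, 0.277]
ft_force: [0.4, 0.6, -0.4]
width: 0.0855
```

```bash
python3 go.py .473 .046 .30 3.46
```

```text
t 1.67 pos [0.2815 0.4692 0.2878] cur 46.16 tilt [ 0.001  0.002 -1.   ] F [ 0.41  0.59 -0.35] w 0.0855 -> travel [-172.6  -12.9 -431.3] yaw 42.7
```

play_rows:
  jaw: [1,1,1,1,1]
  travel:
    - [-173,-13,-431]
    - [-173,-13,-431]
    - [-173,-13,-431]
    - [-173,-13,-431]
    - [-173,-13,-431]
  yaw: [43,43,43,43,43]

```text
time: 2.08
ee_pos: [0.3667, 0.2786, 0.293]
tool_rot: [0.705, -0.703, -0.064, 0.063]
ft_force: [-0.3, 0.3, 0.9]
width: 0.0859
```

```bash
python3 go.py .473 .046 .30 3.46
```

```text
t 2.08 pos [0.3667 0.2786 0.293 ] cur 10.33 tilt [ 0.001  0.002 -1.   ] F [-0.26  0.32  0.88] w 0.0859 -> travel [  62.8   -7.5 -247.9] yaw 6.9
```

play_rows:
  jaw: [1,1,0.6,0.6,0.6]
  travel:
    - [63,-8,-248]
    - [63,-8,-248]
    - [63,-8,-248]
    - [63,-8,-248]
    - [63,-8,-248]
  yaw: [7,7,7,7,7]

```text
time: 2.5
ee_pos: [0.453, 0.089, 0.2995]
tool_rot: [0.708, -0.706, -0.021, 0.02]
ft_force: [0.9, 1.3, -0.1]
width: 0.0519
```

play_rows:
  jaw: [0.6,0.6]
  travel:
    - [0,0,-51]
    - [0,0,-51]
  yaw: [0,0]

```text
time: 2.67
ee_pos: [0.4565, 0.0312, 0.2999]
tool_rot: [0.708, -0.706, -0.019, 0.017]
ft_force: [-0.4, -0.2, 0.2]
width: 0.051
```

```bash
cat > look.py <<'E'
from h import *
import sys
n,tag=sys.argv[1:3]
s=read_state();im=capture(n);cv2.imwrite(f'raw_{tag}.png',im);cv2.imwrite(f'pics/{tag}.png',cv2.resize(im,None,fx=1.5,fy=1.5,interpolation=cv2.INTER_CUBIC))
import pickle;pickle.dump(s,open(f's_{tag}.pkl','wb'))
E
python3 go.py .473 .046 .30 3.46; python3 look.py wrist w1
```

```text
t 2.67 pos [0.4565 0.0312 0.2999] cur 2.88 tilt [ 0.003  0.002 -1.   ] F [-0.4  -0.17  0.19] w 0.051 -> travel [17.2  0.  13.9] yaw -0.6
```

View pics/w1.png

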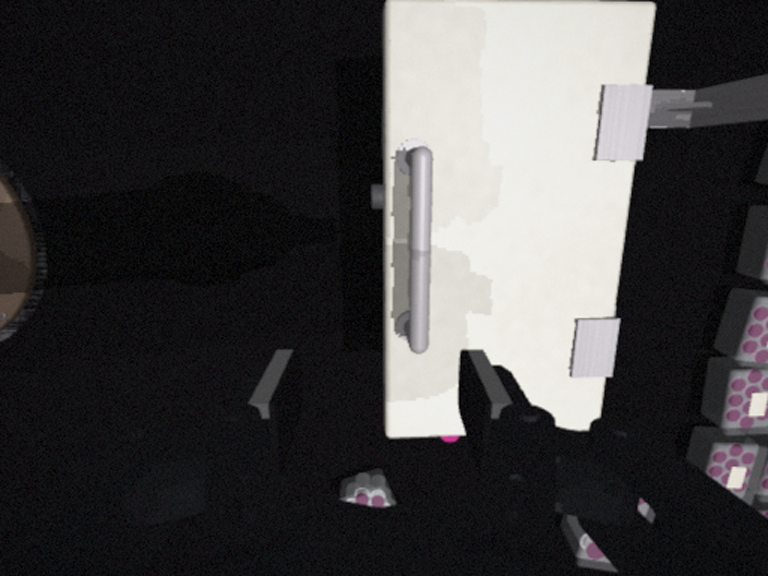

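```bash
python3 - <<'E'
from h import *
import pickle
s=pickle.load(open('s_w1.pkl','rb'));c=cam('wrist',s)
print(atz(c,np.array([[422,148],[419,350],[420.5,249]])/1.5,.19))
print(atz(c,np.array([[386,2],[386,436],[655,4]])/1.5,.155))
E
```

```text
[[ 0.47676199  0.10622218  0.19      ]
 [ 0.48410615 -0.0157651   0.19      ]
 [ 0.48021796  0.04881818  0.19      ]]
[[ 0.45260045  0.18780544  0.155     ]
 [ 0.46849835 -0.10121225  0.155     ]
 [ 0.61055029  0.1950039   0.155     ]]
```

```bash
python3 go.py .4785 .048 .181 3.46
```

```text
t 2.72 pos [0.4563 0.0318 0.2999] cur 2.85 tilt [ 0.003  0.003 -1.   ] F [-0.58 -1.53 -0.19] w 0.051 -> travel [ 22.7 119.   14.8] yaw -0.6
```

play_rows:
  jaw: [0.6,0.6,0.6,0.6,0.6]
  travel:
    - [22,20,15]
    - [22,50,15]
    - [22,80,15]
    - [22,105,15]
    - [22,119,15]
  yaw: [-0.6,-0.6,-0.6,-0.6,-0.6]

```text
time: 3.13
ee_pos: [0.4762, 0.0489, 0.1783]
tool_rot: [0.708, -0.706, -0.021, 0.022]
ft_force: [-0.1, 0.6, 0.4]
width: 0.0513
```

```bash
python3 go.py .4785 .048 .181 3.46; python3 look.py wrist w2
```

```text
t 3.13 pos [0.4762 0.0489 0.1783] cur 3.5 tilt [-0.     0.002 -1.   ] F [-0.13  0.61  0.43] w 0.0513 -> travel [ 2.2 -2.7 -1. ] yaw 0.0
```

View pics/w2.png

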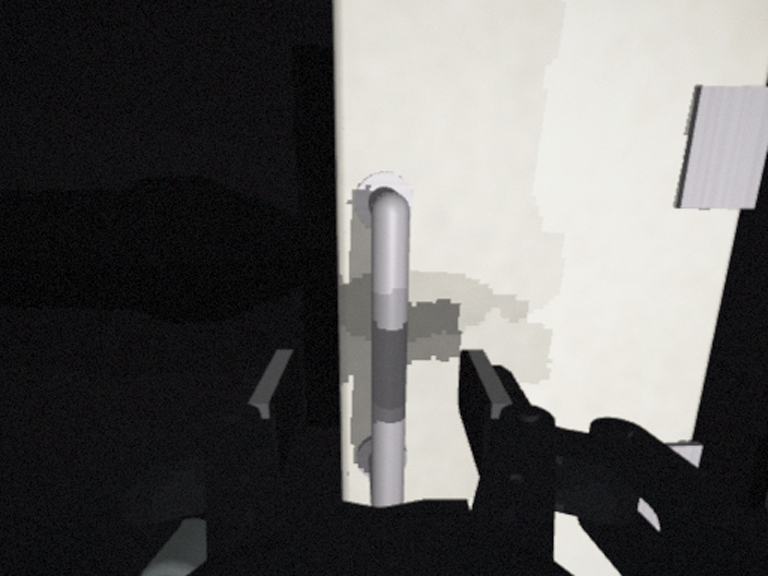

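play_rows:
  jaw: [0.6,0.05,0.05,0.05,0.05]
  travel:
    - [2,-2,-1]
    - [2,-2,-1]
    - [2,-2,-1]
    - [2,-2,-1]
    - [2,-2,-1]
  yaw: [0,0,0,0,0]
  squeeze: 40

```text
time: 3.6
ee_pos: [0.4786, 0.0482, 0.1801]
tool_rot: [0.708, -0.706, -0.022, 0.022]
ft_force: [0.2, 0.9, 2.4]
width: 0.0048
```

play_rows:
  jaw: [0,0,0]
  travel:
    - [0,0,0]
    - [0,0,0]
    - [0,0,0]
  yaw: [0,0,0]

```text
time: 3.85
ee_pos: [0.4786, 0.0482, 0.1803]
tool_rot: [0.708, -0.706, -0.022, 0.021]
ft_force: [-0.4, 0.7, 0.5]
width: 0.0001
```

```bash
python3 go.py .4785 .048 .181 3.46
```

```text
t 3.85 pos [0.4786 0.0482 0.1803] cur 3.52 tilt [ 0.001  0.003 -1.   ] F [-0.4   0.73  0.55] w 0.0001 -> travel [-0.1 -0.7 -0.2] yaw 0.1
```

```bash
python3 look.py wrist w3; python3 look.py scene s3
```

```text
(no output)
```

View pics/w3.png

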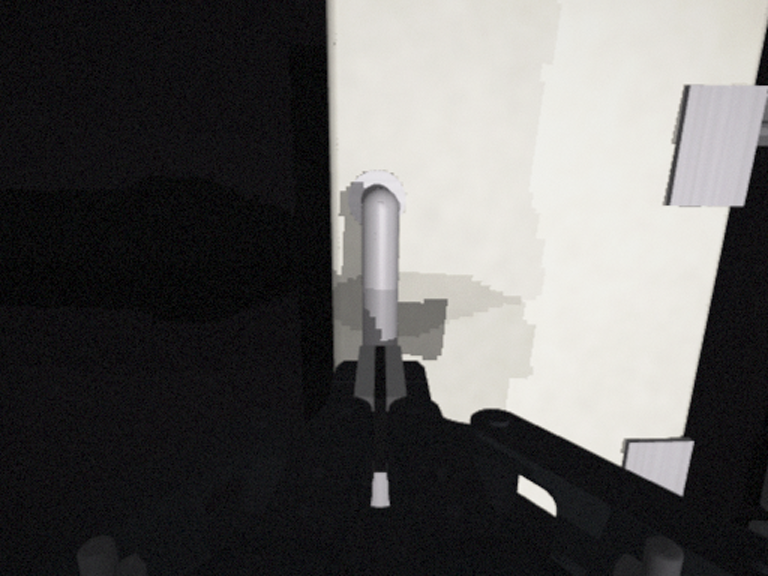

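View pics/s3.png

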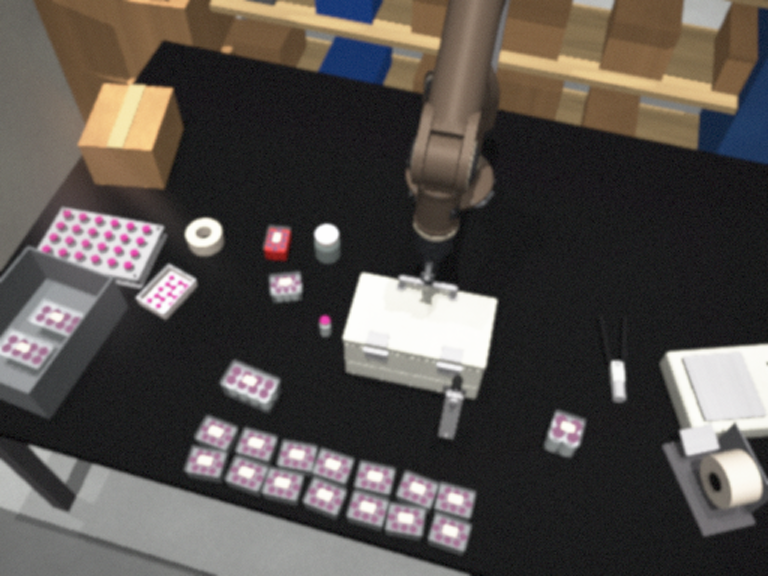

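```bash
python3 - <<'E'
from h import *
import pickle
im=cv2.imread('raw_w3.png');im=cv2.convertScaleAbs(im,alpha=1.0)
im=(255*(im/255.)**.45).astype('uint8')
cv2.imwrite('pics/w3c.png',cv2.resize(im[170:384,170:370],None,fx=2.8,fy=2.8,interpolation=cv2.INTER_CUBIC))
im=cv2.imread('raw_s3.png');cv2.imwrite('pics/s3c.png',cv2.resize(im[130:270,210:350],None,fx=4.2,fy=4.2,interpolation=cv2.INTER_CUBIC))
E
```

```text
(no output)
```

View pics/w3c.png

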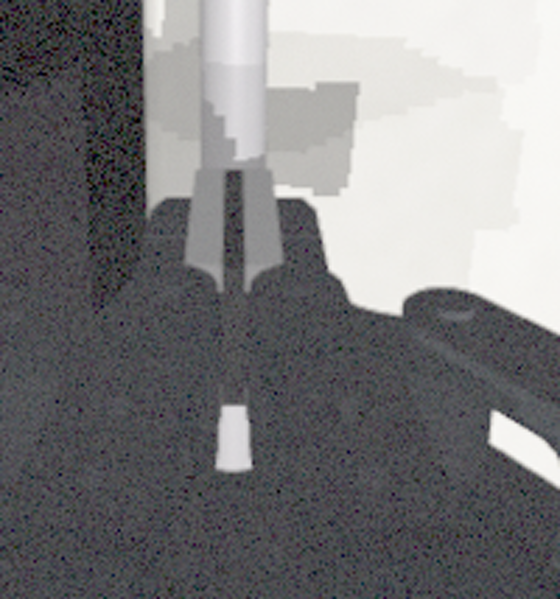

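View pics/s3c.png

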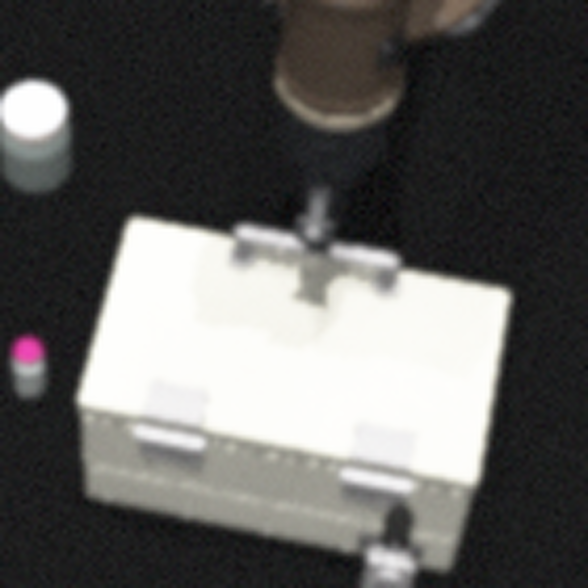

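```bash
python3 - <<'E'
from h import *
import pickle
from scipy.optimize import least_squares
o={'w1':[[422,147],[655,4],[387,3],[597,160],[641,160]],'w2':[[391,192],None,None,[676,208],[756,210]],'w3':[[380,188],None,None,[665,206],[741,208]]}
for k in range(5):
    L=[(cam('wrist',pickle.load(open(f's_{t}.pkl','rb'))),np.array(v[k])/1.5) for t,v in o.items() if v[k]]
    if k in(0,):
        pass
    if len(L)>1:
        r=least_squares(lambda p:np.r_[tuple(proj(c,p)[0]-x for c,x in L)],[.5,.1,.17]);print(k,r.x.round(4),r.fun.round(1))
c1=cam('scene');c2=cam('top')
for a,b in (([465,162],[308,239]),):
    pass
# two-camera triangulation of handle ends & lid corners
sc=np.array([[365,153],[727,215],[697,388],[318,318],[465,162],[620,187]])/[4,3.7]+[150,140]
tp=np.array([[398,255],[102,270],[95,103],[390,90],[308,239],[185,244]])/4.+[170,130]
for x,y in zip(sc,tp):
    r=least_squares(lambda p:np.r_[proj(c1,p)[0]-x,proj(c2,p)[0]-y],[.5,.1,.17]);print(r.x.round(4),r.fun.round(1))
E
```

```text
0 [0.4756 0.1072 0.1974] [-0.6 -0.8 -1.  -0.1  1.3  0.6]
3 [0.5952 0.1048 0.147 ] [-0.7  0.9 -0.6 -0.2  1.  -0.4]
4 [0.6165 0.1066 0.1613] [-0.3  0.2 -1.6  0.1  1.8 -0.2]
[ 0.4656 -0.0983  0.1599] [-0.6 -0.  -0.7  0.2]
[0.4496 0.1894 0.1637] [-0.7  0.  -0.8  0.2]
[0.6132 0.1997 0.1568] [-0.6  0.  -0.8  0.2]
[ 0.6276 -0.088   0.1514] [-1.  -0.1 -1.3  0.3]
[ 0.4799 -0.013   0.2004] [-0.3 -0.  -0.4  0.1]
[0.474  0.1052 0.2045] [-0.8  0.  -1.   0.2]
```

play_rows:
  jaw: [0,0,0]
  travel:
    - [0,-3,0]
    - [0,-5,0]
    - [0,-5,0]
  yaw: [0,0,0]

```text
time: 4.2
ee_pos: [0.4788, 0.0482, 0.1857]
tool_rot: [0.708, -0.706, -0.022, 0.021]
ft_force: [-0.1, 0.2, 0.6]
width: -0.0
```

```bash
python3 look.py wrist w4; python3 - <<'E'
from h import *
im=cv2.imread('raw_w4.png')
im=(255*(im/255.)**.45).astype('uint8')
cv2.imwrite('pics/w4c.png',cv2.resize(im[170:384,170:370],None,fx=2.8,fy=2.8,interpolation=cv2.INTER_CUBIC))
s=read_state();print(s['ee_pos'],s['ft_force'],s['width'])
E
```

```text
[0.47876049 0.04826244 0.18546819] [-0.76821326  0.17964112  0.62655587] -0.00020311000656691373
```

View pics/w4c.png

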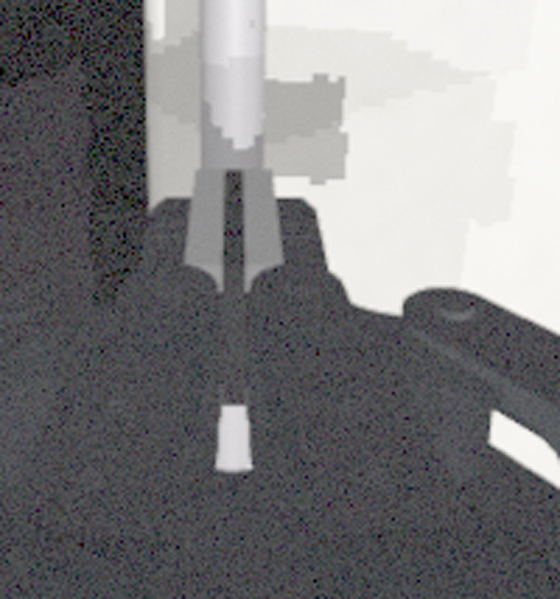

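play_rows:
  jaw: [0.45,0.45,0.45,0.45,0.45]
  travel:
    - [0,0,0]
    - [0,0,0]
    - [0,6,0]
    - [0,13,0]
    - [0,17,0]
  yaw: [0,0,0,0,0]

```text
time: 4.67
ee_pos: [0.4782, 0.0483, 0.1673]
tool_rot: [0.708, -0.706, -0.022, 0.022]
ft_force: [-0.8, -0.0, -0.1]
width: 0.0389
```

```bash
python3 look.py wrist w5; python3 - <<'E'
from h import *
im=cv2.imread('raw_w5.png')
im=(255*(im/255.)**.45).astype('uint8')
cv2.imwrite('pics/w5c.png',cv2.resize(im[170:384,150:390],None,fx=2.8,fy=2.8,interpolation=cv2.INTER_CUBIC))
s=read_state();print(s['ee_pos'],s['ft_force'],s['width'])
E
```

```text
[0.4778373  0.04819931 0.16676829] [-0.6619095   0.20416234 -1.59546021] 0.038216421595181724
```

View pics/w5c.png

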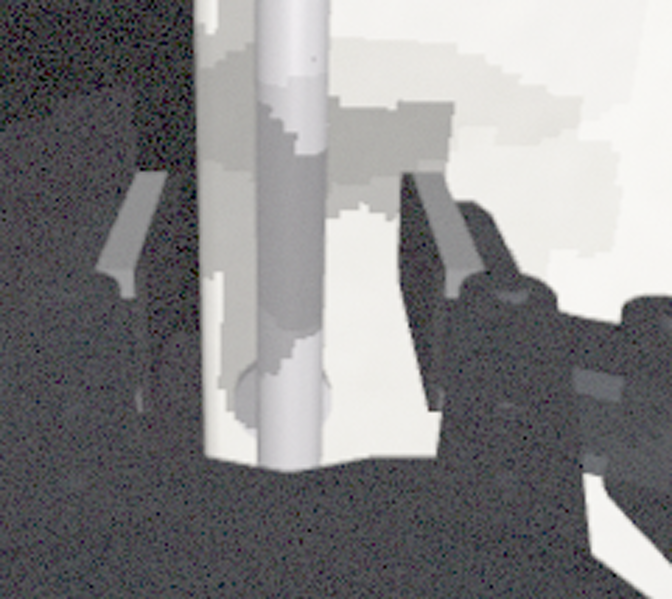

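play_rows:
  jaw: [0.45,0.45,0.45,0.45]
  travel:
    - [1,2,0]
    - [1,4,0]
    - [1,5,0]
    - [1,6,0]
  yaw: [0,0,0,0]

```text
time: 5.05
ee_pos: [0.4789, 0.0482, 0.1606]
tool_rot: [0.707, -0.706, -0.021, 0.022]
ft_force: [0.1, -0.3, -0.2]
width: 0.0384
```

play_rows:
  jaw: [0,0,0,0,0]
  travel:
    - [0,0,0]
    - [0,0,0]
    - [0,0,0]
    - [0,0,0]
    - [0,0,0]
  yaw: [0,0,0,0,0]
  squeeze: 30

```text
time: 5.47
ee_pos: [0.4784, 0.0482, 0.1606]
tool_rot: [0.707, -0.706, -0.021, 0.022]
ft_force: [-3.4, -0.4, 2.2]
width: 0.0109
```

play_rows:
  jaw: [0.35,0.35,0.35,0.35,0.35]
  travel:
    - [0,0,0]
    - [0,0,0]
    - [0,3,0]
    - [0,6,0]
    - [0,8,0]
  yaw: [0,0,0,0,0]

```text
time: 5.88
ee_pos: [0.4784, 0.0483, 0.1522]
tool_rot: [0.707, -0.706, -0.021, 0.022]
ft_force: [1.5, 0.7, 0.5]
width: 0.0296
```

play_rows:
  jaw: [0,0,0,0,0]
  travel:
    - [0,0,0]
    - [0,0,0]
    - [0,0,0]
    - [0,0,0]
    - [0,0,0]
  yaw: [0,0,0,0,0]
  squeeze: 30

```text
time: 6.3
ee_pos: [0.4783, 0.0482, 0.1519]
tool_rot: [0.707, -0.706, -0.021, 0.023]
ft_force: [1.2, 0.3, -7.1]
width: 0.0107
```

```bash
python3 look.py wrist w6; python3 - <<'E'
from h import *
im=cv2.imread('raw_w6.png')
im=(255*(im/255.)**.45).astype('uint8')
cv2.imwrite('pics/w6c.png',cv2.resize(im[170:384,150:390],None,fx=2.8,fy=2.8,interpolation=cv2.INTER_CUBIC))
s=read_state();print(s['ee_pos'],s['ft_force'],s['width'])
E
```

```text
[0.47827202 0.04820415 0.15192557] [ 1.66769506  0.17180345 -7.53266361] 0.010865969090728721
```

View pics/w6c.png

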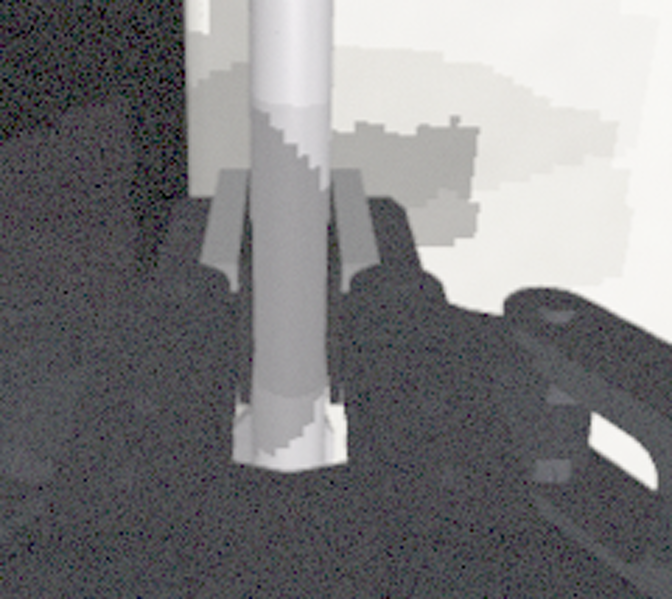

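```bash
python3 - <<'E'
import numpy as np
for a in np.arange(0,1.9,.08):
    print(round(a,2),np.round(148*(1-np.cos(a))+54*np.sin(a),1),np.round(148*np.sin(a)+54*np.cos(a)-54,1))
E
python3 go.py .478 .048 .152 3.46
```

```text
0.0 0.0 0.0
0.08 4.8 11.7
0.16 10.5 22.9
0.24 17.1 33.6
0.32 24.5 43.8
0.4 32.7 53.4
0.48 41.7 62.2
0.56 51.3 70.4
0.64 61.5 77.7
0.72 72.3 84.2
0.8 83.6 89.8
0.88 95.3 94.5
0.96 107.4 98.2
1.04 119.6 101.0
1.12 132.1 102.7
1.2 144.7 103.5
1.28 157.3 103.3
1.36 169.8 102.0
1.44 182.2 99.8
1.52 194.4 96.6
1.6 206.3 92.4
1.68 217.8 87.2
1.76 228.9 81.2
1.84 239.4 74.3
t 6.35 pos [0.4783 0.0482 0.1519] cur 3.53 tilt [-0.002  0.001 -1.   ] F [ 1.67  0.17 -7.53] w 0.0109 -> travel [-0.3 -0.1 -0.2] yaw 0.1
```

play_rows:
  jaw: [0,0,0,0,0]
  travel:
    - [2,-6,0]
    - [5,-12,0]
    - [8,-18,0]
    - [13,-27,0]
    - [17,-34,0]
  yaw: [0,0,0,0,0]

```text
time: 6.77
ee_pos: [0.4966, 0.0492, 0.186]
tool_rot: [0.707, -0.706, -0.022, 0.022]
ft_force: [12.6, 1.4, -20.6]
width: 0.0109
```

```bash
cat > arc.py <<'E'
from h import *
import sys
def arc(T0=(.4783,.0482,.1519),yaw=3.46):
    s=read_state();u=np.array([np.cos(np.radians(yaw)),np.sin(np.radians(yaw)),0]);d=(s['ee_pos']-np.array(T0));x=d@u*1000;z=d[2]*1000
    a=np.arctan2(z+54,148-x)-np.arctan2(54,148);r=np.hypot(z+54,148-x)
    F=s['ft_force'];Fx=F@u;Fz=F[2];th=np.arctan2(z+54,148-x)
    rad=np.array([-np.cos(th),np.sin(th)]);tan=np.array([np.sin(th),np.cos(th)])
    print('t %.2f x %.1f z %.1f a %.3f r %.1f (157.5) Frad %.1f Ftan %.1f Fy %.1f w %.4f'%(s['time'],x,z,a,r,rad@[Fx,Fz],tan@[Fx,Fz],F@np.array([-u[1],u[0],0]),s['width']))
    return a,x,z
if __name__=='__main__':
    a,x,z=arc();da=float(sys.argv[1]);r0=157.5;p=np.arctan2(54,148)
    for k in range(1,6):
        b=a+da*k; print('row',round(b,3),np.round([148-r0*np.cos(b+p)-x,-(r0*np.sin(b+p)-54-z),0],1))
E
python3 arc.py .1
```

```text
t 6.77 x 18.3 z 34.1 a 0.247 r 156.8 (157.5) Frad -22.1 Ftan -9.9 Fy 0.6 w 0.0109
row 0.347 [  8.9 -13.    0. ]
row 0.447 [ 19.6 -24.5   0. ]
row 0.547 [ 31.4 -35.    0. ]
row 0.647 [ 44.1 -44.2   0. ]
row 0.747 [ 57.8 -52.1   0. ]
```

```bash
cat > arc.py <<'E'
from h import *
import sys
T0=(.4783,.0482,.1519);yaw=3.46;p=np.arctan2(54,148);r0=157.5
def arc(a0):
    s=read_state();u=np.array([np.cos(np.radians(yaw)),np.sin(np.radians(yaw)),0]);d=(s['ee_pos']-np.array(T0));x=d@u*1000;z=d[2]*1000
    h=r0*np.array([np.cos(p+a0),-np.sin(p+a0)])
    th=np.arctan2(z-h[1],h[0]-x);r=np.hypot(z-h[1],h[0]-x);a=th-p
    F=s['ft_force'];Fx=F@u;Fz=F[2]
    rad=np.array([-np.cos(th),np.sin(th)]);tan=np.array([np.sin(th),np.cos(th)])
    print('t %.2f x %.1f z %.1f a %.3f r %.1f (157.5) Frad %.1f Ftan %.1f Fy %.1f w %.4f'%(s['time'],x,z,a,r,rad@[Fx,Fz],tan@[Fx,Fz],F@np.array([-u[1],u[0],0]),s['width']))
    return a,x,z,h
if __name__=='__main__':
    a0=float(sys.argv[2]);a,x,z,h=arc(a0);da=float(sys.argv[1])
    for k in range(1,6):
        b=a+da*k; print('row',round(b,3),np.round([h[0]-r0*np.cos(b+p)-x,-(h[1]+r0*np.sin(b+p)-z),0],1))
E
python3 arc.py .1 .05;python3 arc.py .1 .08
```

```text
t 6.77 x 18.3 z 34.1 a 0.295 r 158.6 (157.5) Frad -22.5 Ftan -8.8 Fy 0.6 w 0.0109
row 0.395 [ 11.  -11.4   0. ]
row 0.495 [ 22.2 -22.4   0. ]
row 0.595 [ 34.5 -32.3   0. ]
row 0.695 [ 47.7 -40.9   0. ]
row 0.795 [ 61.7 -48.1   0. ]
t 6.77 x 18.3 z 34.1 a 0.324 r 159.8 (157.5) Frad -22.8 Ftan -8.2 Fy 0.6 w 0.0109
row 0.424 [ 12.2 -10.4   0. ]
row 0.524 [ 23.8 -21.1   0. ]
row 0.624 [ 36.3 -30.6   0. ]
row 0.724 [ 49.8 -38.8   0. ]
row 0.824 [ 64.  -45.6   0. ]
```

play_rows:
  jaw: [0,0,0]
  travel:
    - [3,-2,0]
    - [8,-7,0]
    - [12,-10,0]
  yaw: [0,0,0]

```text
time: 7.02
ee_pos: [0.5034, 0.0496, 0.1949]
tool_rot: [0.707, -0.707, -0.018, 0.026]
ft_force: [-21.0, -1.2, 5.2]
width: 0.0112
```

```bash
python3 arc.py .1 .05;python3 arc.py .1 .08
```

```text
t 7.02 x 25.1 z 43.0 a 0.366 r 158.9 (157.5) Frad 19.3 Ftan -9.9 Fy 0.1 w 0.0112
row 0.466 [ 12.  -10.4   0. ]
row 0.566 [ 24.  -20.6   0. ]
row 0.666 [ 36.9 -29.6   0. ]
row 0.766 [ 50.7 -37.2   0. ]
row 0.866 [ 65.2 -43.4   0. ]
t 7.02 x 25.1 z 43.0 a 0.394 r 160.4 (157.5) Frad 19.0 Ftan -10.4 Fy 0.1 w 0.0112
row 0.494 [13.4 -9.1  0. ]
row 0.594 [ 25.6 -18.9   0. ]
row 0.694 [ 38.8 -27.5   0. ]
row 0.794 [ 52.8 -34.7   0. ]
row 0.894 [ 67.5 -40.5   0. ]
```

```bash
python3 arc.py .1 .02
```

```text
t 7.02 x 25.1 z 43.0 a 0.337 r 157.5 (157.5) Frad 19.6 Ftan -9.3 Fy 0.1 w 0.0112
row 0.437 [ 10.6 -11.7   0. ]
row 0.537 [ 22.3 -22.2   0. ]
row 0.637 [ 34.9 -31.5   0. ]
row 0.737 [ 48.5 -39.5   0. ]
row 0.837 [ 62.8 -46.2   0. ]
```

play_rows:
  jaw: [0,0,0,0]
  travel:
    - [0,0,0]
    - [5,-6,0]
    - [10,-11.5,0]
    - [16,-17,0]
  yaw: [0,0,0,0]
  squeeze: 20

```text
time: 7.35
ee_pos: [0.5184, 0.0504, 0.2115]
tool_rot: [0.707, -0.707, -0.016, 0.027]
ft_force: [-5.3, -0.1, -7.5]
width: 0.0108
```

```bash
python3 arc.py .08 .02
```

```text
t 7.35 x 40.1 z 59.6 a 0.480 r 158.0 (157.5) Frad -1.9 Ftan -8.9 Fy 0.2 w 0.0108
row 0.56 [10.  -7.7  0. ]
row 0.64 [ 20.2 -15.1   0. ]
row 0.72 [ 31.  -21.6   0. ]
row 0.8 [ 42.3 -27.2   0. ]
row 0.88 [ 54.  -31.9   0. ]
```

play_rows:
  jaw: [0,0,0,0,0]
  travel:
    - [9,-7.5,0]
    - [19.5,-15,0]
    - [30,-21.5,0]
    - [41.5,-27.5,0]
    - [47,-30,0]
  yaw: [0,0,0,0,0]

```text
time: 7.77
ee_pos: [0.5658, 0.0531, 0.2426]
tool_rot: [0.707, -0.706, -0.016, 0.028]
ft_force: [-10.2, -1.2, 3.8]
width: 0.0107
```

```bash
python3 arc.py .08 .02; python3 go.py .5 .048 .2 3.46
```

```text
t 7.77 x 87.6 z 90.7 a 0.839 r 159.0 (157.5) Frad 7.3 Ftan -8.1 Fy -0.6 w 0.0107
row 0.919 [12.4 -2.8  0. ]
row 0.999 [24.6 -6.1  0. ]
row 1.079 [37.  -8.3  0. ]
row 1.159 [49.5 -9.6  0. ]
row 1.239 [62.1 -9.9  0. ]
t 7.77 pos [0.5658 0.0531 0.2426] cur 3.53 tilt [-0.018  0.    -1.   ] F [-10.23  -1.19   3.77] w 0.0107 -> travel [-65.2  43.7  -1.1] yaw 0.1
```

```bash
sed -i 's/r0=157.5$/r0=157.5;RR=None/; s/^    print(.t %.2f/    global RR;RR=r\n&/; s/h\[0\]-r0\*np.cos(b+p)/h[0]-(RR+dr)*np.cos(b+p)/; s/h\[1\]+r0\*np.sin(b+p)/h[1]+(RR+dr)*np.sin(b+p)/; s/da=float(sys.argv\[1\])/&;dr=float(sys.argv[3])/' arc.py; python3 arc.py .08 .02 0.4
```

```text
t 7.77 x 87.6 z 90.7 a 0.839 r 159.0 (157.5) Frad 7.3 Ftan -8.1 Fy -0.6 w 0.0107
row 0.919 [11.9 -4.6  0. ]
row 0.999 [24.2 -7.9  0. ]
row 1.079 [ 36.7 -10.2   0. ]
row 1.159 [ 49.4 -11.5   0. ]
row 1.239 [ 62.2 -11.8   0. ]
```

play_rows:
  jaw: [0,0,0,0,0]
  travel:
    - [12,-5,0]
    - [24,-8.5,0]
    - [36.5,-11,0]
    - [49,-12.5,0]
    - [62,-13,0]
  yaw: [0,0,0,0,0]

```text
time: 8.18
ee_pos: [0.6279, 0.0565, 0.2557]
tool_rot: [0.707, -0.706, -0.015, 0.029]
ft_force: [-6.5, -1.4, 2.5]
width: 0.0111
```

```bash
python3 arc.py .06 .02 0.4; python3 look.py scene s7;python3 go.py .5 .048 .2 3.46
```

```text
t 8.18 x 149.8 z 103.8 a 1.239 r 160.8 (157.5) Frad 2.4 Ftan -6.6 Fy -1.1 w 0.0111
row 1.299 [9.7 0.1 0. ]
row 1.359 [19.3  1.1  0. ]
row 1.419 [28.8  2.7  0. ]
row 1.479 [38.2  4.9  0. ]
row 1.539 [47.5  7.7  0. ]
t 8.23 pos [0.6303 0.0566 0.2557] cur 3.55 tilt [-0.017 -0.001 -1.   ] F [ 0.39 -0.33  3.51] w 0.0105 -> travel [-129.6   57.9   -0.6] yaw 0.1
```

View pics/s7.png

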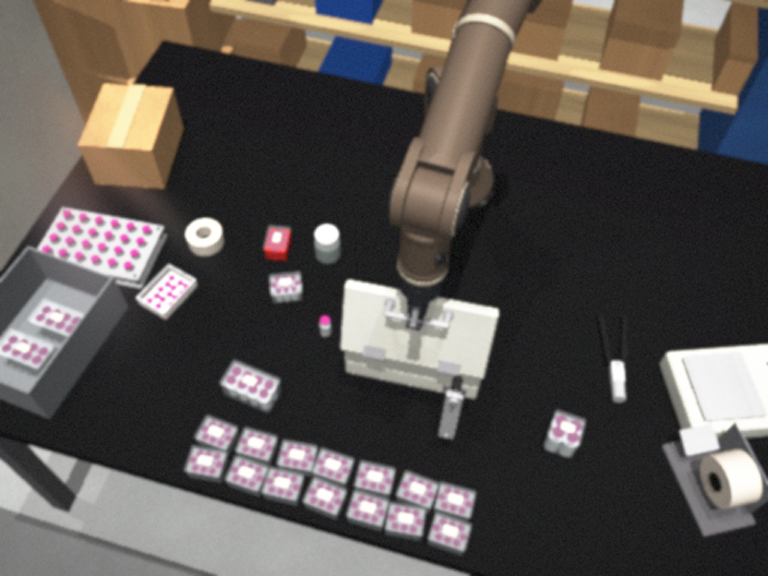

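play_rows:
  jaw: [0,0,0,0,0]
  travel:
    - [7.5,0,0]
    - [15,0.5,0]
    - [22,1.5,0]
    - [29,2.5,0]
    - [36,4,0]
  yaw: [0,0,0,0,0]

```text
time: 8.65
ee_pos: [0.6654, 0.0585, 0.2514]
tool_rot: [-0.707, 0.707, 0.015, -0.029]
ft_force: [-5.8, -1.7, 1.1]
width: 0.0104
```

```bash
python3 arc.py .02 .02 0.0; python3 look.py wrist w8
```

```text
t 8.65 x 187.4 z 99.5 a 1.474 r 161.6 (157.5) Frad -0.5 Ftan -6.0 Fy -1.3 w 0.0104
row 1.494 [3.1 0.8 0. ]
row 1.514 [6.2 1.7 0. ]
row 1.534 [9.3 2.7 0. ]
row 1.554 [12.4  3.7  0. ]
row 1.574 [15.4  4.8  0. ]
```

View pics/w8.png

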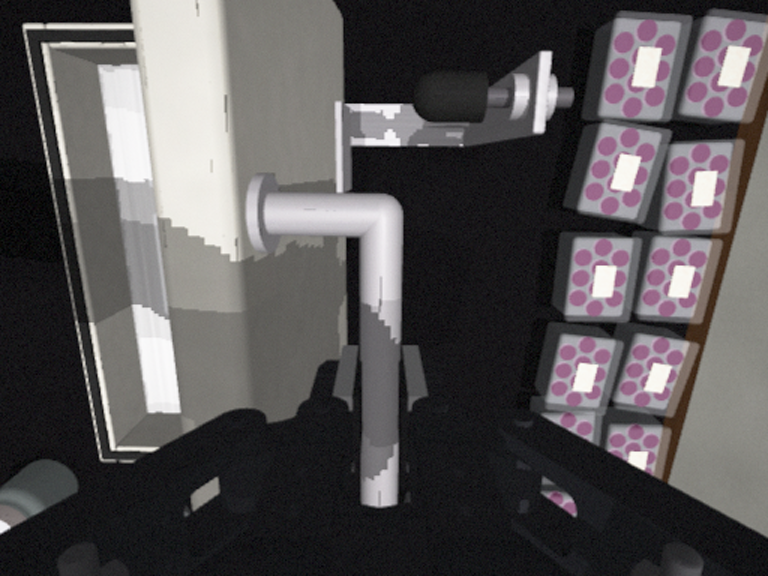

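```bash
python3 - <<'E'
from h import *
import pickle
s=pickle.load(open('s_w8.pkl','rb'));c=cam('wrist',s)
P=atz(c,np.array([[414,97],[414,70],[414,120],[341,97]])/1.5,.206);u=np.array([np.cos(np.radians(3.46)),np.sin(np.radians(3.46)),0])
print(P)
for hx,hy in ((.6210,.0554),(.6245,.0565)):
  d=(P-[hx,hy,.136])@u;print(d)
  for X in (d[0],):
    for a in np.arange(1.6,2.03,.02):
        ss=(.070-.02*np.cos(a))/np.sin(a);print(round(a,2),round(-ss*np.cos(a)+.02*np.sin(a),4),end='; ')
E
```

```text
[[0.67296173 0.15187333 0.206     ]
 [0.67210854 0.16216235 0.206     ]
 [0.67370833 0.14286974 0.206     ]
 [0.64255761 0.15003018 0.206     ]]
[0.05768934 0.05745867 0.0578912  0.02722941]
1.6 0.0221; 1.62 0.0235; 1.64 0.0249; 1.66 0.0263; 1.68 0.0278; 1.7 0.0293; 1.72 0.0307; 1.74 0.0322; 1.76 0.0338; 1.78 0.0353; 1.8 0.0369; 1.82 0.0385; 1.84 0.0401; 1.86 0.0417; 1.88 0.0434; 1.9 0.045; 1.92 0.0468; 1.94 0.0485; 1.96 0.0503; 1.98 0.0522; 2.0 0.054; 2.02 0.0559; [0.05412934 0.05389866 0.05433119 0.0236694 ]
1.6 0.0221; 1.62 0.0235; 1.64 0.0249; 1.66 0.0263; 1.68 0.0278; 1.7 0.0293; 1.72 0.0307; 1.74 0.0322; 1.76 0.0338; 1.78 0.0353; 1.8 0.0369; 1.82 0.0385; 1.84 0.0401; 1.86 0.0417; 1.88 0.0434; 1.9 0.045; 1.92 0.0468; 1.94 0.0485; 1.96 0.0503; 1.98 0.0522; 2.0 0.054; 2.02 0.0559;
```

```bash
python3 arc.py .05 .02 0.0
```

```text
t 8.70 x 188.6 z 99.3 a 1.482 r 161.7 (157.5) Frad -2.4 Ftan -3.4 Fy 0.6 w 0.0110
row 1.532 [7.8 2.3 0. ]
row 1.582 [15.4  5.   0. ]
row 1.632 [22.9  8.   0. ]
row 1.682 [30.2 11.4  0. ]
row 1.732 [37.3 15.2  0. ]
```

play_rows:
  jaw: [0,0,0,0,0]
  travel:
    - [7.5,2,0]
    - [15,4.5,0]
    - [22.5,7.5,0]
    - [29.5,11,0]
    - [36,14.5,0]
  yaw: [0,0,0,0,0]

```text
time: 9.12
ee_pos: [0.7025, 0.0606, 0.2371]
tool_rot: [-0.706, 0.707, 0.016, -0.028]
ft_force: [-4.8, -0.8, 4.0]
width: 0.0107
```

```bash
python3 arc.py .02 .02 0.0; python3 look.py wrist w9;python3 arc.py .02 .02 0.0;python3 go.py .5 .048 .2 3.46
```

```text
t 9.12 x 224.6 z 85.2 a 1.721 r 162.0 (157.5) Frad 1.1 Ftan -6.2 Fy -0.5 w 0.0107
row 1.741 [2.8 1.6 0. ]
row 1.761 [5.6 3.2 0. ]
row 1.781 [8.4 4.9 0. ]
row 1.801 [11.1  6.7  0. ]
row 1.821 [13.8  8.5  0. ]
t 9.17 x 225.8 z 84.5 a 1.730 r 162.0 (157.5) Frad 1.0 Ftan -1.3 Fy 0.0 w 0.0109
row 1.75 [2.8 1.6 0. ]
row 1.77 [5.6 3.3 0. ]
row 1.79 [8.3 5.  0. ]
row 1.81 [11.   6.8  0. ]
row 1.83 [13.7  8.6  0. ]
t 9.17 pos [0.7037 0.0607 0.2364] cur 3.57 tilt [-0.016 -0.002 -1.   ] F [-0.66  0.    1.49] w 0.0109 -> travel [-2.035e+02  3.970e+01  1.000e-01] yaw 0.1
```

View pics/w9.png

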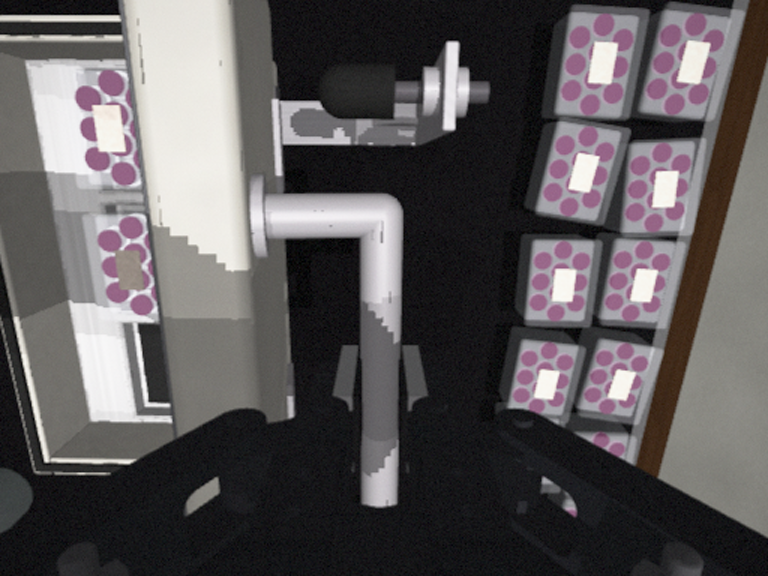

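play_rows:
  jaw: [0,0,0,0,0]
  travel:
    - [3,1.5,0]
    - [5.5,3.2,0]
    - [8.5,5,0]
    - [11,6.8,0]
    - [13.5,8.5,0]
  yaw: [0,0,0,0,0]

```text
time: 9.58
ee_pos: [0.7165, 0.0614, 0.2283]
tool_rot: [-0.706, 0.707, 0.016, -0.028]
ft_force: [-5.5, -1.1, 1.3]
width: 0.0106
```

```bash
python3 arc.py .02 .02 0.0; python3 look.py wrist w10;python3 arc.py .02 .02 0.0; python3 - <<'E'
from h import *
im=cv2.imread('raw_w10.png')
im=(255*(im/255.)**.5).astype('uint8')
cv2.imwrite('pics/w10c.png',cv2.resize(im[0:200,100:340],None,fx=2.8,fy=2.8,interpolation=cv2.INTER_CUBIC))
E
```

```text
t 9.58 x 238.6 z 76.4 a 1.824 r 161.9 (157.5) Frad -2.0 Ftan -5.3 Fy -0.7 w 0.0106
row 1.844 [2.6 1.9 0. ]
row 1.864 [5.3 3.8 0. ]
row 1.884 [7.8 5.7 0. ]
row 1.904 [10.4  7.8  0. ]
row 1.924 [12.9  9.8  0. ]
t 9.63 x 239.1 z 76.1 a 1.827 r 161.9 (157.5) Frad -1.9 Ftan -3.3 Fy -1.2 w 0.0111
row 1.847 [2.6 1.9 0. ]
row 1.867 [5.2 3.8 0. ]
row 1.887 [7.8 5.8 0. ]
row 1.907 [10.3  7.8  0. ]
row 1.927 [12.8  9.9  0. ]
```

View pics/w10c.png

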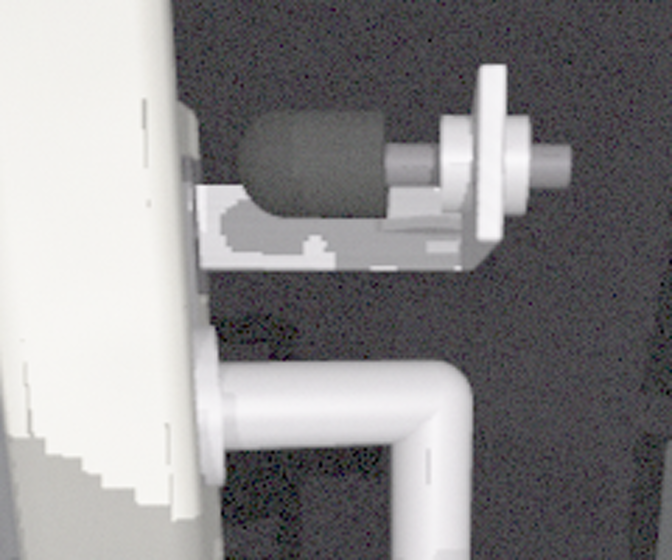

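play_rows:
  jaw: [0,0,0,0]
  travel:
    - [2.5,2,0]
    - [5,3.8,0]
    - [7.5,5.5,0]
    - [9.5,7,0]
  yaw: [0,0,0,0]

```text
time: 9.97
ee_pos: [0.7259, 0.0619, 0.2213]
tool_rot: [-0.706, 0.707, 0.016, -0.028]
ft_force: [-5.0, -0.5, 0.9]
width: 0.0107
```

```bash
python3 arc.py .01 .02 0.0; python3 look.py wrist w11;python3 arc.py .01 .02 0.0; python3 - <<'E'
from h import *
im=cv2.imread('raw_w11.png')
im=(255*(im/255.)**.5).astype('uint8')
cv2.imwrite('pics/w11c.png',cv2.resize(im[0:200,100:340],None,fx=2.8,fy=2.8,interpolation=cv2.INTER_CUBIC))
E
```

```text
t 9.97 x 247.9 z 69.4 a 1.896 r 161.8 (157.5) Frad -2.4 Ftan -4.5 Fy -0.2 w 0.0107
row 1.906 [1.3 1.  0. ]
row 1.916 [2.5 2.  0. ]
row 1.926 [3.7 3.1 0. ]
row 1.936 [5.  4.1 0. ]
row 1.946 [6.2 5.2 0. ]
t 10.02 x 248.3 z 69.1 a 1.899 r 161.8 (157.5) Frad -2.6 Ftan -3.1 Fy -0.3 w 0.0109
row 1.909 [1.3 1.  0. ]
row 1.919 [2.5 2.1 0. ]
row 1.929 [3.7 3.1 0. ]
row 1.939 [5.  4.2 0. ]
row 1.949 [6.2 5.2 0. ]
```

View pics/w11c.png

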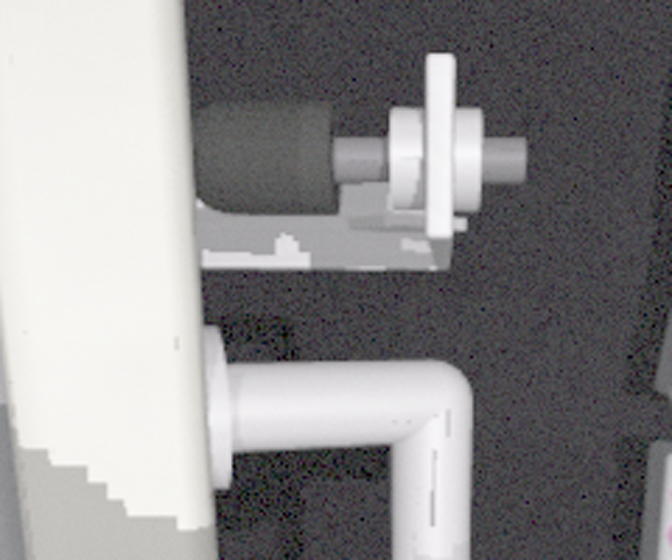

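play_rows:
  jaw: [0,0,0]
  travel:
    - [1,0.7,0]
    - [2,1.4,0]
    - [3,2.2,0]
  yaw: [0,0,0]

```text
time: 10.27
ee_pos: [0.7284, 0.062, 0.2191]
tool_rot: [-0.706, 0.707, 0.016, -0.029]
ft_force: [-6.2, -1.6, 0.6]
width: 0.011
```

```bash
python3 arc.py .01 .02 0.0
```

```text
t 10.27 x 250.5 z 67.2 a 1.917 r 161.8 (157.5) Frad -3.6 Ftan -5.2 Fy -1.2 w 0.0110
row 1.927 [1.2 1.  0. ]
row 1.937 [2.5 2.1 0. ]
row 1.947 [3.7 3.2 0. ]
row 1.957 [4.9 4.2 0. ]
row 1.967 [6.1 5.3 0. ]
```

play_rows:
  jaw: [0,0,0]
  travel:
    - [1,0.7,0]
    - [2,1.5,0]
    - [3,2.3,0]
  yaw: [0,0,0]

```text
time: 10.52
ee_pos: [0.7305, 0.0621, 0.2176]
tool_rot: [-0.706, 0.707, 0.015, -0.029]
ft_force: [-7.5, -0.7, 4.7]
width: 0.0108
```

```bash
python3 arc.py .01 .02 0.0
```

```text
t 10.52 x 252.6 z 65.7 a 1.932 r 161.9 (157.5) Frad -1.4 Ftan -8.7 Fy -0.2 w 0.0108
row 1.942 [1.2 1.1 0. ]
row 1.952 [2.4 2.1 0. ]
row 1.962 [3.6 3.2 0. ]
row 1.972 [4.8 4.3 0. ]
row 1.982 [6.  5.4 0. ]
```

```bash
python3 look.py wrist w12; python3 arc.py .01 .02 0.0|head -1;python3 look.py top t12; python3 arc.py .01 .02 0.0|head -1;  python3 look.py scene s12;python3 arc.py .01 .02 0.0|head -1; python3 - <<'E'
from h import *
a=cv2.imread('raw_w11.png');b=cv2.imread('raw_w12.png')
im=np.hstack([a[0:200,150:300],b[0:200,150:300]]);im=(255*(im/255.)**.5).astype('uint8')
cv2.imwrite('pics/w12c.png',cv2.resize(im,None,fx=2.6,fy=2.6,interpolation=cv2.INTER_CUBIC))
E
```

```text
t 10.57 x 252.7 z 65.6 a 1.933 r 161.9 (157.5) Frad -1.6 Ftan -5.6 Fy -0.7 w 0.0108
t 10.62 x 252.7 z 65.6 a 1.933 r 161.9 (157.5) Frad -0.9 Ftan -5.5 Fy -0.2 w 0.0107
t 10.67 x 252.7 z 65.6 a 1.933 r 161.9 (157.5) Frad -2.6 Ftan -5.6 Fy -0.2 w 0.0109
```

View pics/w12c.png

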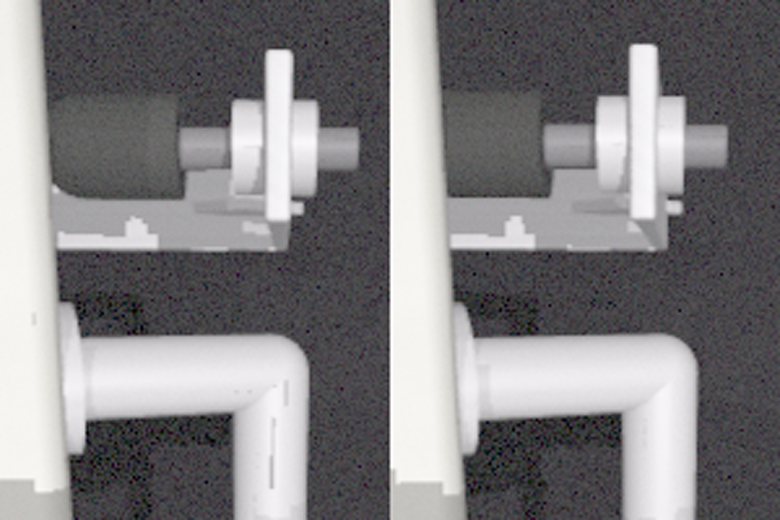

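play_rows:
  jaw: [0,0,0]
  travel:
    - [0.6,0.5,0]
    - [1.2,1,0]
    - [1.8,1.5,0]
  yaw: [0,0,0]

```text
time: 10.92
ee_pos: [0.7313, 0.0622, 0.2169]
tool_rot: [-0.706, 0.707, 0.015, -0.03]
ft_force: [-7.4, -2.5, 6.2]
width: 0.0106
```

```bash
python3 arc.py .01 .02 0.0|head -1; python3 look.py wrist w13; python3 arc.py .01 .02 0.0|head -1
```

```text
t 10.92 x 253.4 z 65.0 a 1.939 r 161.9 (157.5) Frad -0.3 Ftan -9.8 Fy -2.1 w 0.0106
t 10.97 x 253.5 z 64.9 a 1.940 r 161.9 (157.5) Frad -1.4 Ftan -8.0 Fy 0.7 w 0.0108
```

play_rows:
  jaw: [0,0,0,0]
  travel:
    - [0,0,0]
    - [0,0,0]
    - [0,0,0]
    - [0,0,0]
  yaw: [0,0,0,0]

```text
time: 11.3
ee_pos: [0.731, 0.0621, 0.2171]
tool_rot: [-0.706, 0.707, 0.014, -0.03]
ft_force: [-5.0, -0.7, 2.0]
width: 0.0111
```

```bash
python3 arc.py .01 .02 0.0|head -1;python3 look.py wrist w14
```

```text
t 11.30 x 253.1 z 65.2 a 1.937 r 161.8 (157.5) Frad -1.8 Ftan -5.1 Fy -0.4 w 0.0111
```

View pics/w14.png

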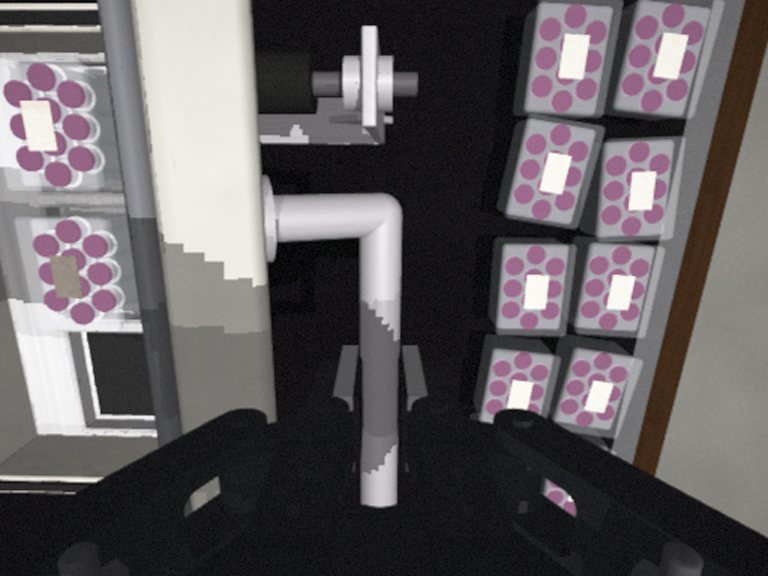

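play_rows:
  jaw: [0.2,0.2,0.2]
  travel:
    - [0,0,0]
    - [0,0,0]
    - [0,0,0]
  yaw: [0,0,0]

```text
time: 11.6
ee_pos: [0.7326, 0.0623, 0.218]
tool_rot: [-0.706, 0.707, 0.016, -0.029]
ft_force: [4.5, -0.4, 3.6]
width: 0.0171
```

```bash
python3 arc.py .01 .02 0.0|head -1;python3 -c "
from h import *
s=read_state();print(s['ft_force'],s['moment'],s['width'],rot(s).round(3))"; python3 look.py wrist w15
```

```text
t 11.60 x 254.7 z 66.1 a 1.941 r 163.6 (157.5) Frad 5.7 Ftan 1.0 Fy -0.7 w 0.0171
[ 4.53326284 -0.43874035  3.57636201] [-0.07423171 -0.23645322 -0.0519258 ] 0.017068419260222952 [[ 0.998 -0.018 -0.063]
 [ 0.063 -0.002  0.998]
 [-0.018 -1.    -0.001]]
```

View pics/w15.png

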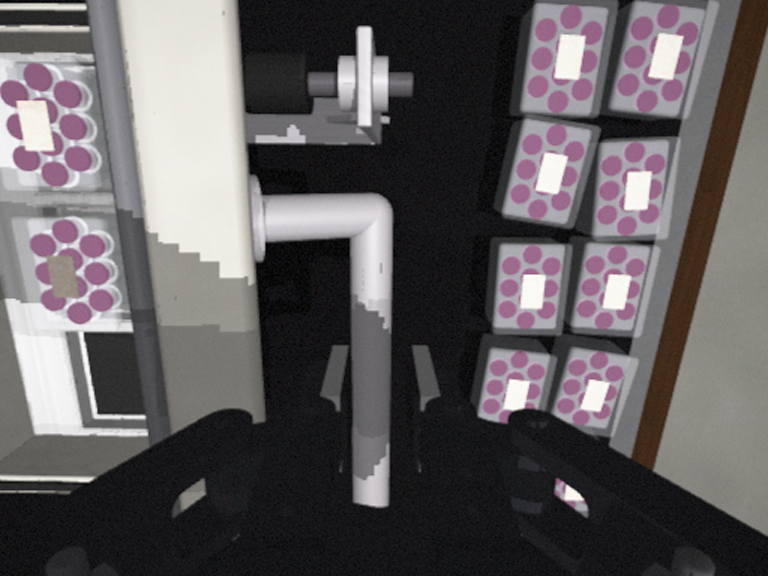

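play_rows:
  jaw: [0.2,0.2,0.2,0.2,0.2]
  travel:
    - [1,-8,0]
    - [1,-18,0]
    - [1,-32,0]
    - [1,-50,0]
    - [1,-70,0]
  yaw: [0,0,0,0,0]

```text
time: 12.07
ee_pos: [0.7349, 0.0628, 0.2892]
tool_rot: [-0.706, 0.707, 0.016, -0.029]
ft_force: [0.0, -0.5, 0.4]
width: 0.0171
```

```bash
python3 look.py wrist w16; python3 -c "
from h import *
s=read_state();print(s['ee_pos'],s['ft_force'],rot(s).round(3))"; python3 look.py top t16
```

```text
[0.73652933 0.06257297 0.2945022 ] [ 0.42720136 -0.59267467  3.01690891] [[ 0.998 -0.011 -0.063]
 [ 0.063 -0.001  0.998]
 [-0.011 -1.    -0.   ]]
```

View pics/w16.png

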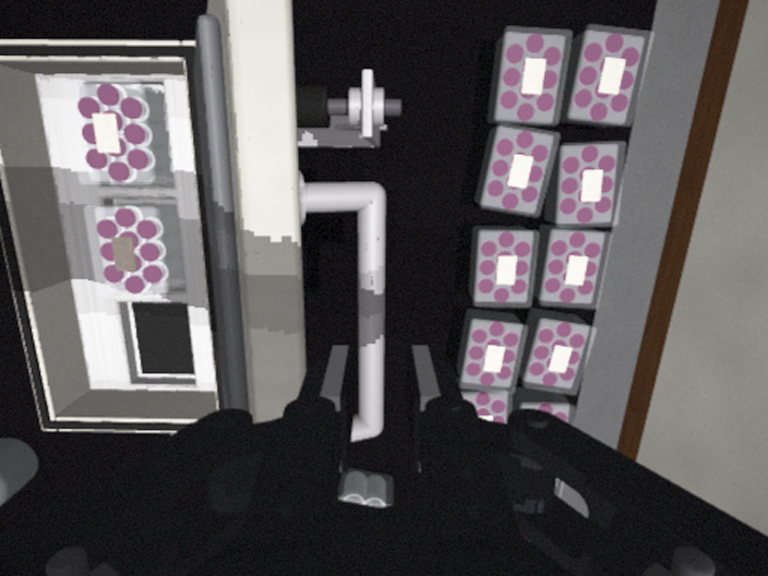

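```bash
python3 go.py .61 .10 .345 3.46; python3 - <<'E'
from h import *
im=cv2.imread('raw_t16.png');cv2.imwrite('pics/t16c.png',cv2.resize(im[120:220,180:300],None,fx=5,fy=5,interpolation=cv2.INTER_CUBIC))
E
```

```text
t 12.17 pos [0.7368 0.0623 0.2931] cur 3.62 tilt [-0.011 -0.001 -1.   ] F [ 0.23 -0.02  0.98] w 0.0171 -> travel [-124.7  -50.6   45.6] yaw 0.2
```

View pics/t16c.png

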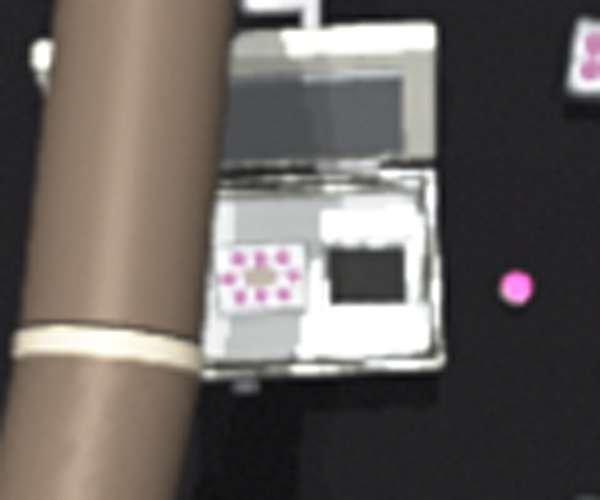

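play_rows:
  jaw: [0.2,0.2,0,0,0]
  travel:
    - [0,-35,0]
    - [-30,-60,10]
    - [-70,-60,20]
    - [-105,-60,35]
    - [-125,-60,46]
  yaw: [0,0,0,0,0]

```text
time: 12.58
ee_pos: [0.6072, 0.1007, 0.3555]
tool_rot: [0.707, -0.706, -0.019, 0.026]
ft_force: [1.0, 0.5, 0.2]
width: 0.0003
```

```bash
python3 look.py wrist w17; python3 go.py .63 .10 .250 3.46
```

```text
t 12.63 pos [0.6052 0.1035 0.356 ] cur 3.79 tilt [-0.011  0.003 -1.   ] F [1.35 1.27 0.52] w -0.0001 -> travel [ 25.7 105.7  -5.5] yaw 0.3
```

View pics/w17.png

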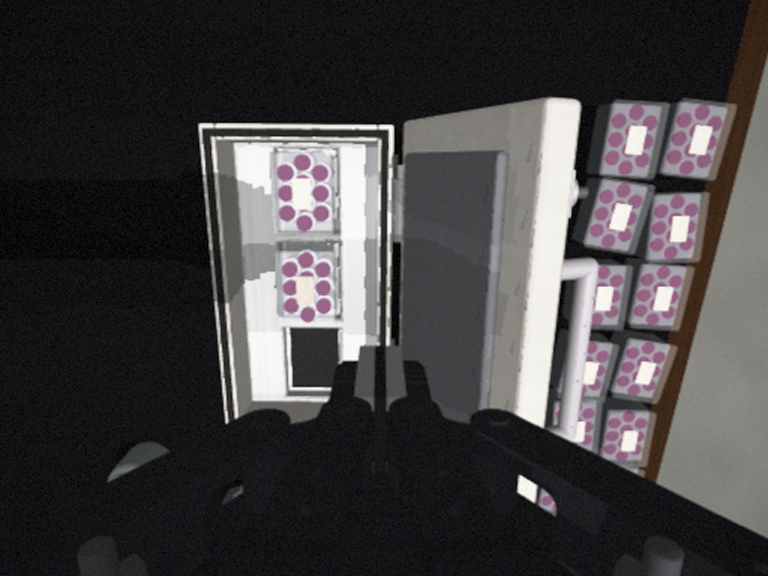

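```bash
python3 - <<'E'
from h import *
import pickle
s=pickle.load(open('s_w17.pkl','rb'));c=cam('wrist',s)
u=np.array([np.cos(np.radians(3.46)),np.sin(np.radians(3.46)),0])
print(atz(c,np.array([[543,100],[518,420],[578,104]])/1.5,.288))
P=atz(c,np.array([[289,327],[341,327],[341,389],[291,390]])/1.5,.083);print(P,P.mean(0))
print(atz(c,np.array([[200,125],[393,125]])/1.5,.130))
H=np.array([.6235,.0558,0]);v=np.array([-u[1],u[0],0]);print('pocket from hinge',H-.084*u-.086*v)
E
```

```text
[[0.67557116 0.19927441 0.288     ]
 [0.68794514 0.0336536  0.288     ]
 [0.69190692 0.1985798  0.288     ]]
[[ 0.52049791  0.00158034  0.083     ]
 [ 0.57217217  0.00508309  0.083     ]
 [ 0.57501844 -0.0629417   0.083     ]
 [ 0.52338518 -0.06766677  0.083     ]] [ 0.54776842 -0.03098626  0.083     ]
[[0.4571177  0.18488111 0.13      ]
 [0.60949759 0.19455875 0.13      ]]
pocket from hinge [ 0.54484336 -0.03511278  0.        ]
```

play_rows:
  jaw: [0,0,0,0,0]
  travel:
    - [15,30,-3]
    - [25,65,-5]
    - [26,95,-5]
    - [26,106,-5]
    - [36,106,-5]
  yaw: [0,0,0,0,0]

```text
time: 13.05
ee_pos: [0.6378, 0.1012, 0.2468]
tool_rot: [0.708, -0.706, -0.017, 0.029]
ft_force: [-0.2, 0.2, 1.0]
width: -0.0001
```

```bash
python3 look.py wrist w18; python3 go.py .66 .10 .248 3.46
```

```text
t 13.1 pos [0.6408 0.1015 0.2485] cur 3.8 tilt [-0.013  0.002 -1.   ] F [0.44 0.94 1.04] w 0.0 -> travel [19.1  0.3 -2.8] yaw 0.3
```

View pics/w18.png

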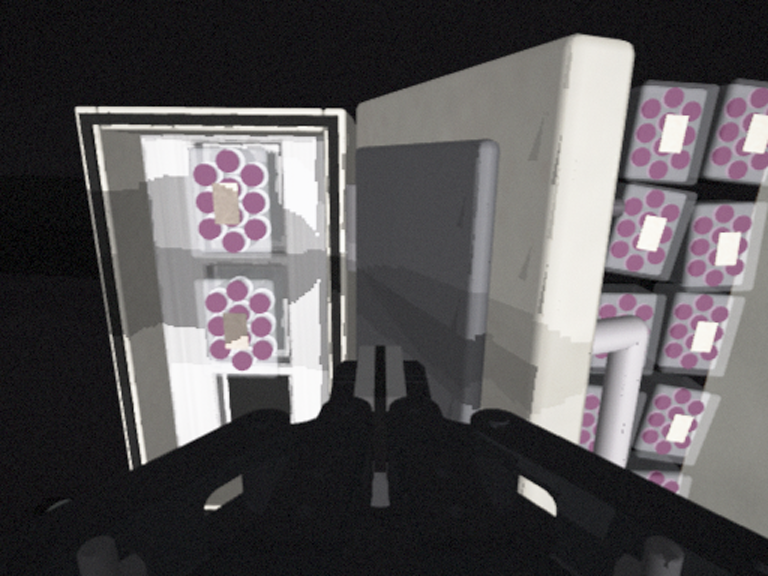

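play_rows:
  jaw: [0,0,0]
  travel:
    - [6,0,0]
    - [12,0,0]
    - [16,0,0]
  yaw: [0,0,0]

```text
time: 13.35
ee_pos: [0.6579, 0.1027, 0.2494]
tool_rot: [0.708, -0.706, -0.02, 0.027]
ft_force: [-0.0, 0.1, -0.2]
width: -0.0001
```

play_rows:
  jaw: [0,0,0]
  travel:
    - [1,0,0]
    - [2.5,0,0]
    - [4,0,0]
  yaw: [0,0,0]

```text
time: 13.6
ee_pos: [0.6621, 0.1029, 0.2498]
tool_rot: [0.708, -0.706, -0.02, 0.027]
ft_force: [-0.6, -0.2, -0.5]
width: 0.0
```

play_rows:
  jaw: [0,0,0]
  travel:
    - [1,0,0]
    - [2.5,0,0]
    - [4,0,0]
  yaw: [0,0,0]

```text
time: 13.85
ee_pos: [0.6661, 0.1033, 0.2499]
tool_rot: [0.708, -0.706, -0.02, 0.027]
ft_force: [-0.3, 0.2, -0.0]
width: 0.0002
```

play_rows:
  jaw: [0,0,0]
  travel:
    - [1,0,0]
    - [2,0,0]
    - [3,0,0]
  yaw: [0,0,0]

```text
time: 14.1
ee_pos: [0.6682, 0.1034, 0.2493]
tool_rot: [0.708, -0.706, -0.019, 0.028]
ft_force: [-4.1, 0.3, -0.9]
width: -0.0
```

```bash
python3 look.py wrist w19
```

```text
(no output)
```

View pics/w19.png

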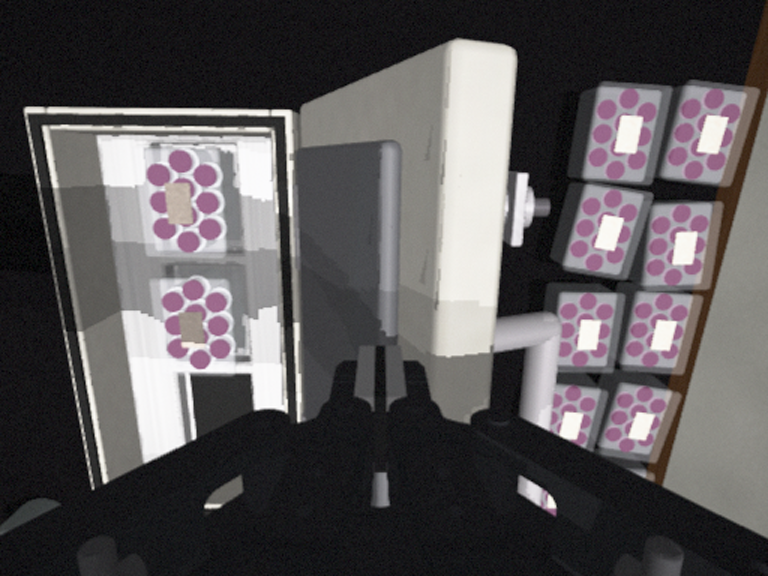

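play_rows:
  jaw: [0,0]
  travel:
    - [0.7,0,0]
    - [1.5,0,0]
  yaw: [0,0]

```text
time: 14.32
ee_pos: [0.6696, 0.1035, 0.2491]
tool_rot: [0.708, -0.706, -0.019, 0.028]
ft_force: [-4.6, -1.0, -1.0]
width: -0.0001
```

play_rows:
  jaw: [0,0]
  travel:
    - [0.7,0,0]
    - [1.5,0,0]
  yaw: [0,0]

```text
time: 14.48
ee_pos: [0.6705, 0.1035, 0.2487]
tool_rot: [0.708, -0.706, -0.018, 0.029]
ft_force: [-5.2, -0.7, -1.9]
width: 0.0
```

play_rows:
  jaw: [0,0]
  travel:
    - [0.7,0,0]
    - [1.5,0,0]
  yaw: [0,0]

```text
time: 14.65
ee_pos: [0.6711, 0.1035, 0.2484]
tool_rot: [0.708, -0.706, -0.017, 0.029]
ft_force: [-7.5, -0.4, -0.4]
width: -0.0002
```

play_rows:
  jaw: [0,0]
  travel:
    - [0.7,0,0]
    - [1.5,0,0]
  yaw: [0,0]

```text
time: 14.82
ee_pos: [0.6716, 0.1035, 0.2482]
tool_rot: [0.708, -0.706, -0.017, 0.03]
ft_force: [-7.8, -0.3, 1.7]
width: 0.0
```

play_rows:
  jaw: [0,0,0]
  travel:
    - [0.7,0,0]
    - [1.5,0,0]
    - [1.5,0,0]
  yaw: [0,0,0]

```text
time: 15.07
ee_pos: [0.6721, 0.1036, 0.248]
tool_rot: [0.708, -0.706, -0.016, 0.031]
ft_force: [-8.0, -1.1, 0.8]
width: -0.0001
```

```bash
for i in 1 2; do python3 look.py wrist w20; python3 -c "
from h import *
s=read_state();print(s['ee_pos'],s['ft_force'])"; done
```

```text
[0.67211088 0.10363612 0.24792166] [-8.17705859 -0.36816124  0.59582157]
[0.6721132  0.10360142 0.24796602] [-7.1622025  -0.92888993  0.26476204]
```

play_rows:
  jaw: [0,0,0,0,0]
  travel:
    - [0,0,0]
    - [-3,0,0]
    - [-15,-5,0]
    - [-35,-35,0]
    - [-50,-75,0]
  yaw: [0,0,0,0,0]

```text
time: 15.58
ee_pos: [0.6226, 0.1002, 0.321]
tool_rot: [0.707, -0.706, -0.014, 0.032]
ft_force: [0.7, 0.7, 0.5]
width: -0.0002
```

```bash
python3 look.py wrist w21;python3 look.py scene s21; python3 - <<'E'
from h import *
s=read_state();print(s['ee_pos'],s['ft_force'],s['joint_positions'].round(2))
for d in trace('scene','pack')[:4]:
    b=d['box'];print(round(d['score'],2),b,atz(cam('scene'),b[:2],.03))
im=cv2.imread('raw_s21.png');cv2.imwrite('pics/s21c.png',cv2.resize(im[150:310,150:350],None,fx=4,fy=3.7,interpolation=cv2.INTER_CUBIC))
E
```

```text
[0.62636351 0.09946377 0.3303608 ] [-0.02407576  0.00881308 -0.08614776] [-0.64  0.4   0.6   1.41 -0.23  1.41  0.03]
0.84 [186.2, 161.8, 18.3, 21.0] [[ 0.35069208 -0.3367869   0.03      ]]
0.59 [189.6, 190.2, 23.0, 24.0] [[ 0.46312939 -0.28311009  0.03      ]]
0.45 [252.8, 220.8, 19.1, 16.8] [[ 0.51944315 -0.04100134  0.03      ]]
```

View pics/s21c.png

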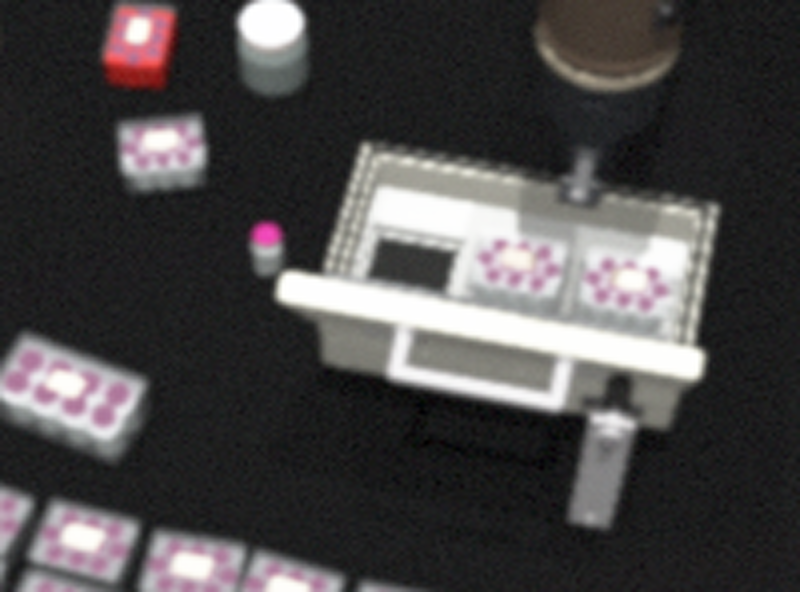

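View pics/w21.png

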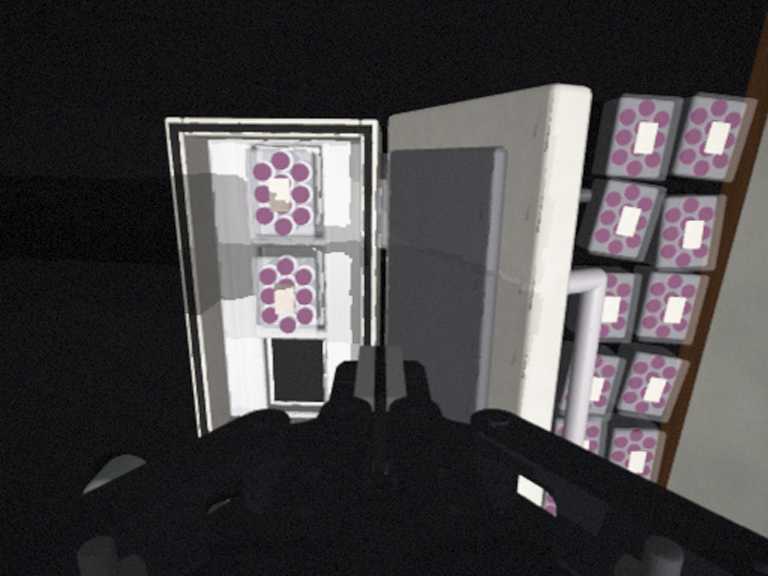

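```bash
python3 go.py .479 -.317 .26 23.4
```

```text
t 15.73 pos [0.6261 0.0999 0.3275] cur 3.79 tilt [-0.013  0.005 -1.   ] F [ 0.65 -0.54 -0.39] w 0.0003 -> travel [-173.5   67.3 -406.7] yaw -19.6
```

play_rows:
  jaw: [0,0,1,1,1]
  travel:
    - [-30,0,-30]
    - [-60,0,-75]
    - [-80,0,-115]
    - [-95,0,-155]
    - [-110,10,-195]
  yaw: [0,-3,-6,-10,-14]

```text
time: 16.15
ee_pos: [0.5346, -0.0864, 0.3216]
tool_rot: [0.701, -0.696, -0.108, 0.114]
ft_force: [1.8, -0.5, 0.2]
width: 0.0355
```

```bash
python3 go.py .479 -.317 .26 23.4
```

```text
t 16.15 pos [ 0.5346 -0.0864  0.3216] cur 18.02 tilt [-0.009  0.005 -1.   ] F [ 1.83 -0.5   0.23] w 0.0355 -> travel [-123.7   61.  -202.6] yaw -5.4
```

play_rows:
  jaw: [1,1,1,1,1]
  travel:
    - [-25,10,-40]
    - [-55,30,-80]
    - [-80,50,-120]
    - [-105,61,-160]
    - [-124,61,-203]
  yaw: [-2,-4,-5.4,-5.4,-5.4]

```text
time: 16.57
ee_pos: [0.4844, -0.2793, 0.2635]
tool_rot: [0.695, -0.69, -0.141, 0.147]
ft_force: [0.7, -1.0, 0.6]
width: 0.0851
```

play_rows:
  jaw: [1,1]
  travel:
    - [0,0,0]
    - [0,0,0]
  yaw: [0,0]

```text
time: 16.73
ee_pos: [0.483, -0.2826, 0.2626]
tool_rot: [0.695, -0.691, -0.138, 0.145]
ft_force: [0.2, 1.6, 0.0]
width: 0.0855
```

```bash
python3 look.py wrist w22;python3 go.py .479 -.317 .26 23.4
```

```text
t 16.78 pos [ 0.4843 -0.2803  0.2629] cur 23.31 tilt [-0.01   0.005 -1.   ] F [0.8  1.41 0.23] w 0.0851 -> travel [-19.3   2.7 -31.7] yaw -0.1
```

View pics/w22.png

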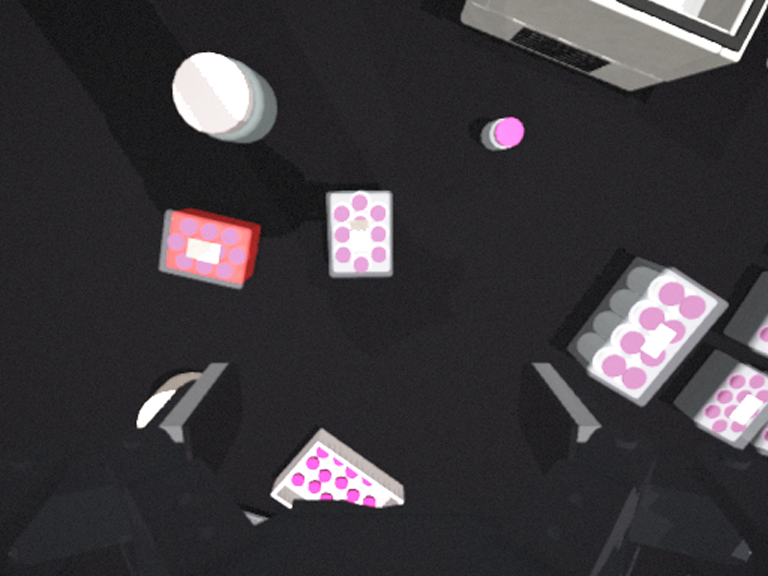

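```bash
python3 - <<'E'
from h import *
import pickle
im=cv2.imread('raw_w22.png');cv2.imwrite('pics/w22c.png',cv2.resize(im[115:195,205:275],None,fx=8,fy=7.4,interpolation=cv2.INTER_NEAREST))
for d in trace('wrist','pack')[:4]: print(round(d['score'],2),d['box'], cv2.minAreaRect(np.argwhere(d['region'])[:,::-1].astype(np.float32)))
E
```

```text
0.86 [237.8, 155.1, 46.3, 59.9] ((239.5, 155.5), (57.0, 43.0), 90.0)
0.82 [140.1, 164.2, 66.8, 52.0] ((139.01373291015625, 164.0776824951172), (65.65144348144531, 46.17768096923828), 13.172553062438965)
```

View pics/w22c.png

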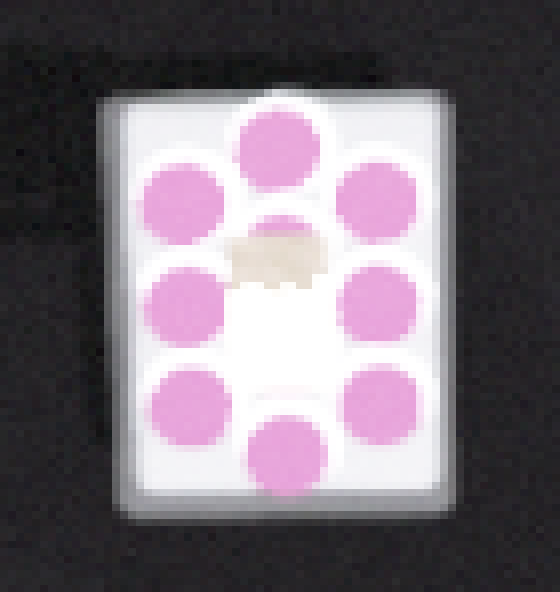

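```bash
cat > packfit.py <<'E'
from h import *
import pickle,sys
from scipy.optimize import minimize
def box(p,z0=0,h=.045,lx=.054,ly=.072):
    x,y,a=p;c,s=np.cos(a),np.sin(a)
    return np.array([[x+c*i*lx/2-s*j*ly/2,y+s*i*lx/2+c*j*ly/2,z] for i in(-1,1) for j in(-1,1) for z in(z0,z0+h)])
def fit(tag,roi,thr,p0):
    im=cv2.imread(f'raw_{tag}.png').max(2);s=pickle.load(open(f's_{tag}.pkl','rb'));c=cam('wrist',s)
    r0,r1,c0,c1=roi;m=(cv2.GaussianBlur(im,(0,0),.7)[r0:r1,c0:c1]>thr).astype('uint8')
    n,l,st,_=cv2.connectedComponentsWithStats(m);k=1+np.argmax(st[1:,4]);m=cv2.morphologyEx((l==k).astype('uint8'),cv2.MORPH_CLOSE,np.ones((5,5)))
    M=cv2.resize(m*255,None,fx=8,fy=8,interpolation=cv2.INTER_LINEAR)>127
    def cost(p):
        q=proj(c,box(p));q=((q-[c0,r0]+.5)*8).astype(np.float32);h=cv2.convexHull(q.reshape(-1,1,2)).astype(np.int32)
        z=np.zeros(M.shape,'uint8');cv2.fillConvexPoly(z,h,1);return (z.astype(bool)^M).sum()/M.sum()
    best=min((minimize(cost,np.array(p0)+[dx,dy,0],method='Nelder-Mead',options=dict(initial_simplex=[np.array(p0)+[dx,dy,0]+d for d in ([0,0,0],[.01,0,0],[0,.01,0],[0,0,.1])],xatol=1e-5,fatol=1e-5)) for dx in(-.005,.005) for dy in(-.005,.005)),key=lambda r:r.fun)
    print(tag,best.x,np.degrees(best.x[2]),best.fun);return best.x
if __name__=='__main__':
    for thr in (75,95,110): fit('w22',(115,200,205,275),thr,[.463,-.28,np.radians(23)])
    # look-alike checks
    c=cam('top');print(atz(c,[311.75,195.25],.045))
E
python3 packfit.py
```

```text
w22 [ 0.46265993 -0.2822502   0.41264662] 23.64290955640141 0.04489841316921252
w22 [ 0.46316188 -0.28307008  0.40708073] 23.324007743211343 0.056293548548799435
w22 [ 0.46316917 -0.28200988  0.4178742 ] 23.94242829161174 0.08054715142813189
[[ 0.46299053 -0.2826734   0.045     ]]
```

```bash
python3 go.py .463 -.2825 .035 23.6
```

```text
t 16.83 pos [ 0.485  -0.2788  0.2631] cur 23.46 tilt [-0.009  0.006 -1.   ] F [ 0.28  1.69 -0.71] w 0.0855 -> travel [-20.2 228.3   3.4] yaw -0.1
```

play_rows:
  jaw: [1,1,1,1,1]
  travel:
    - [-20,40,3.5]
    - [-20,80,3.5]
    - [-20,120,3.5]
    - [-20,160,3.5]
    - [-20,195,3.5]
  yaw: [0,0,0,0,0]

```text
time: 17.25
ee_pos: [0.4645, -0.2799, 0.0662]
tool_rot: [0.695, -0.689, -0.142, 0.148]
ft_force: [0.1, 1.3, 0.4]
width: 0.0853
```

play_rows:
  jaw: [1,1]
  travel:
    - [0,0,0]
    - [0,0,0]
  yaw: [0,0]

```text
time: 17.42
ee_pos: [0.4646, -0.2776, 0.0653]
tool_rot: [0.695, -0.688, -0.143, 0.15]
ft_force: [0.2, 0.6, 0.4]
width: 0.0853
```

```bash
python3 look.py wrist w23;python3 go.py .463 -.2825 .035 23.6
```

```text
t 17.47 pos [ 0.4657 -0.279   0.0671] cur 23.81 tilt [-0.009  0.006 -1.   ] F [ 0.78 -0.21  0.26] w 0.0853 -> travel [-3.7 32.1 -2.4] yaw 0.2
```

View pics/w23.png

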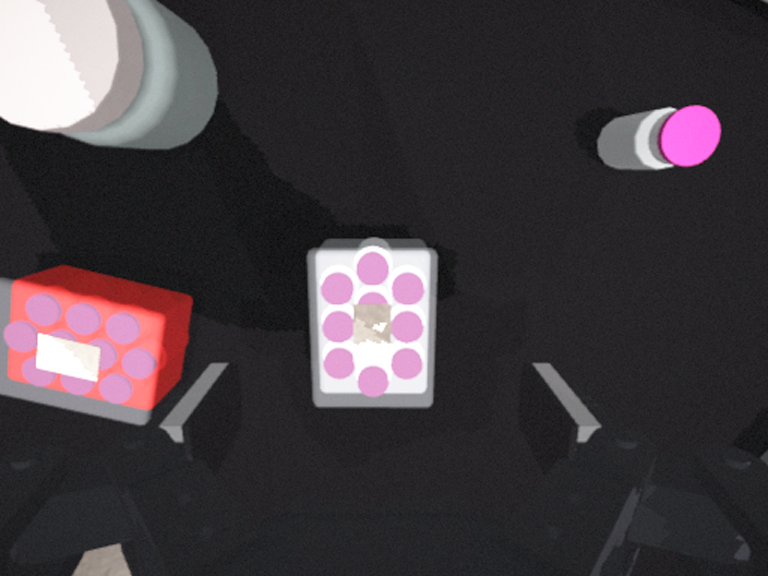

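```bash
python3 - <<'E'
from packfit import *
for thr in (70,85,100): fit('w23',(145,285,195,300),thr,[.463,-.2825,np.radians(23.6)])
E
python3 go.py .463 -.2825 -.009 23.6
```

```text
w23 [ 0.46324147 -0.28278875  0.42029989] 24.081409939162402 0.08011578497267395
w23 [ 0.4634349  -0.28354913  0.4314021 ] 24.71751957631261 0.10267643887592297
w23 [ 0.46341804 -0.28350229  0.42675195] 24.451085393553747 0.13356250965630576
t 17.47 pos [ 0.4657 -0.279   0.0671] cur 23.81 tilt [-0.009  0.006 -1.   ] F [ 0.78 -0.21  0.26] w 0.0853 -> travel [-3.5 76.1 -2.8] yaw 0.2
```

play_rows:
  jaw: [0.9,0.9,0.9,0.9,0.9]
  travel:
    - [-3.5,10,-3.3]
    - [-3.5,30,-3.3]
    - [-3.5,45,-3.3]
    - [-3.5,55,-3.3]
    - [-3.5,60,-3.3]
  yaw: [-0.4,-0.4,-0.4,-0.4,-0.4]

```text
time: 17.88
ee_pos: [0.464, -0.2832, 0.0073]
tool_rot: [0.694, -0.689, -0.146, 0.151]
ft_force: [-0.0, 1.3, 0.0]
width: 0.077
```

```bash
python3 look.py wrist w24;python3 go.py .4634 -.283 -.009 24.2
```

```text
t 17.93 pos [ 0.4636 -0.2831  0.0069] cur 24.23 tilt [-0.008  0.006 -1.   ] F [-0.37  0.57 -0.85] w 0.0768 -> travel [-0.1 15.9  0.1] yaw 0.0
```

View pics/w24.png

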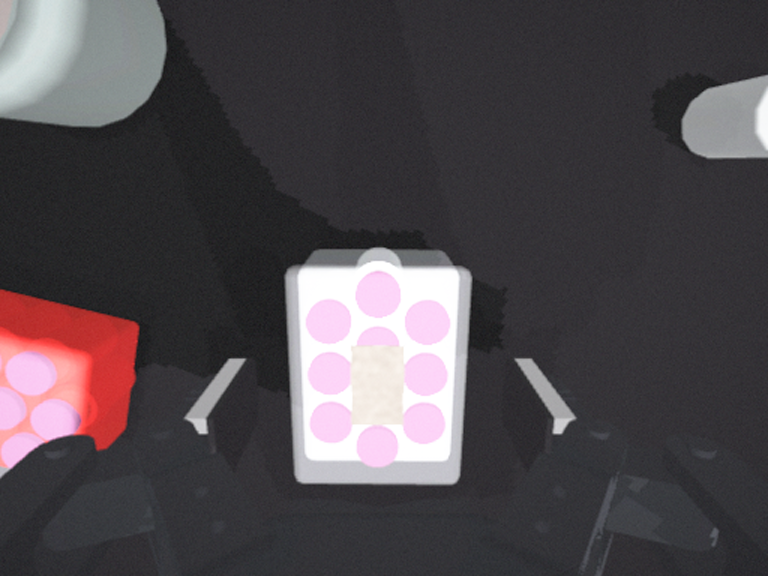

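play_rows:
  jaw: [0.9,0.9,0.9]
  travel:
    - [0,6,0]
    - [0,12,0]
    - [0,14,0]
  yaw: [0,0,0]

```text
time: 18.18
ee_pos: [0.4637, -0.283, -0.0074]
tool_rot: [0.694, -0.689, -0.146, 0.151]
ft_force: [0.3, -0.2, -0.3]
width: 0.0766
```

play_rows:
  jaw: [0.4,0.4,0.4,0.4,0.4]
  travel:
    - [0,0,0]
    - [0,0,0]
    - [0,0,0]
    - [0,0,0]
    - [0,0,0]
  yaw: [0,0,0,0,0]
  squeeze: 30

```text
time: 18.6
ee_pos: [0.4638, -0.2831, -0.0071]
tool_rot: [0.694, -0.689, -0.146, 0.151]
ft_force: [0.1, -0.3, 0.6]
width: 0.0535
```

```bash
python3 look.py wrist w25;python3 go.py .4634 -.283 -.009 24.2
```

```text
t 18.65 pos [ 0.4638 -0.2831 -0.0071] cur 24.24 tilt [-0.007  0.006 -1.   ] F [ 0.05 -0.7   1.8 ] w 0.0534 -> travel [-0.3  1.9  0.3] yaw 0.0
```

View pics/w25.png

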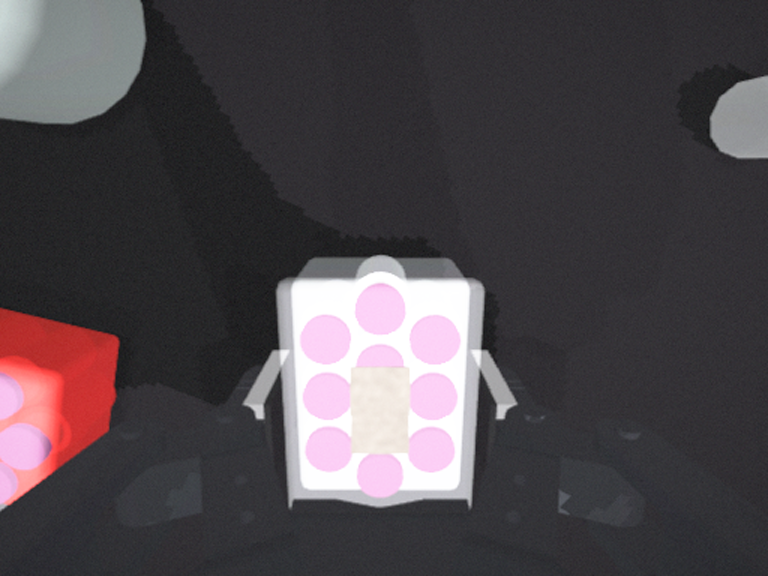

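play_rows:
  jaw: [0.4,0.4,0.4,0.4,0.4]
  travel:
    - [0,-4,0]
    - [0,-15,0]
    - [0,-40,0]
    - [0,-75,0]
    - [0,-110,0]
  yaw: [0,0,0,0,0]
  squeeze: 35

```text
time: 19.07
ee_pos: [0.4636, -0.2836, 0.1042]
tool_rot: [0.694, -0.689, -0.145, 0.151]
ft_force: [0.9, -0.7, -0.8]
width: 0.0533
```

```bash
python3 go.py .5465 -.033 .18 3.5
```

```text
t 19.07 pos [ 0.4636 -0.2836  0.1042] cur 24.2 tilt [-0.01   0.006 -1.   ] F [ 0.89 -0.66 -0.82] w 0.0533 -> travel [177.8 -75.  195.3] yaw 20.7
```

play_rows:
  jaw: [0.4,0.4,0.4,0.4,0.4]
  travel:
    - [0,-30,0]
    - [15,-65,15]
    - [40,-95,40]
    - [65,-95,70]
    - [90,-95,98]
  yaw: [0,2,5,9,13]

```text
time: 19.48
ee_pos: [0.5076, -0.1573, 0.2028]
tool_rot: [0.706, -0.701, -0.066, 0.068]
ft_force: [0.8, 0.4, -1.4]
width: 0.0535
```

```bash
python3 go.py .5465 -.033 .195 3.5
```

```text
t 19.48 pos [ 0.5076 -0.1573  0.2028] cur 10.89 tilt [-0.004  0.007 -1.   ] F [ 0.84  0.39 -1.44] w 0.0535 -> travel [ 61.7   8.5 114.7] yaw 7.4
```

play_rows:
  jaw: [0.4,0.4,0.4,0.4]
  travel:
    - [20,0,15]
    - [40,0,30]
    - [48,0,40]
    - [48,0,40]
  yaw: [4,7.4,7.4,7.4]

```text
time: 19.82
ee_pos: [0.5482, -0.1057, 0.203]
tool_rot: [0.709, -0.704, -0.022, 0.025]
ft_force: [-0.2, -0.6, -2.3]
width: 0.0534
```

play_rows:
  jaw: [0.4,0.4]
  travel:
    - [0,0,0]
    - [0,0,0]
  yaw: [0,0]

```text
time: 19.98
ee_pos: [0.5473, -0.1068, 0.2031]
tool_rot: [0.709, -0.704, -0.022, 0.026]
ft_force: [0.1, 0.8, -1.1]
width: 0.0531
```

```bash
python3 look.py wrist w26; python3 look.py top t26; python3 look.py scene s26; python3 go.py .5465 -.033 .195 3.5;python3 - <<'E'
from h import *
im=cv2.imread('raw_t26.png');im2=cv2.imread('raw_s26.png')
cv2.imwrite('pics/t26c.png',cv2.resize(im[120:220,180:310],None,fx=6,fy=6,interpolation=cv2.INTER_CUBIC))
cv2.imwrite('pics/s26c.png',cv2.resize(im2[170:280,210:350],None,fx=5.5,fy=5.4,interpolation=cv2.INTER_CUBIC))
E
```

```text
t 20.13 pos [ 0.5474 -0.1073  0.2032] cur 3.76 tilt [-0.005  0.007 -1.   ] F [ 0.03 -0.15 -0.07] w 0.0534 -> travel [ 4.   8.7 74.1] yaw 0.3
```

View pics/w26.png

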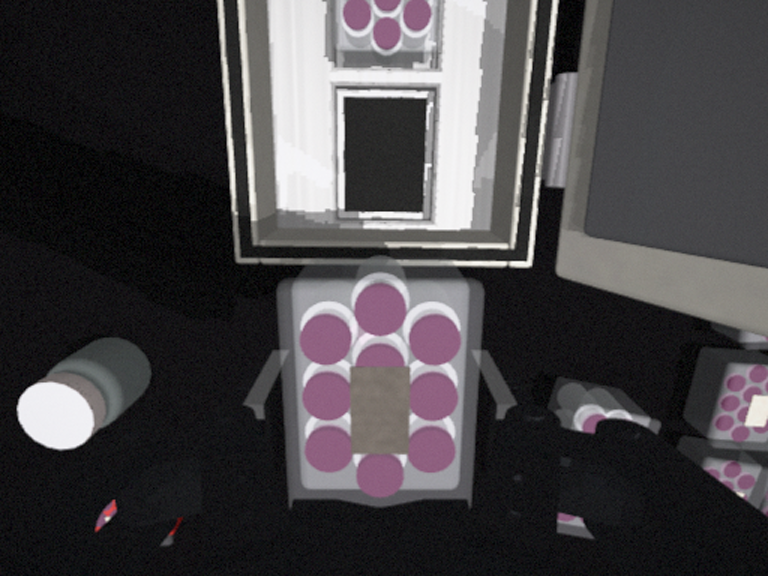

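View pics/t26c.png

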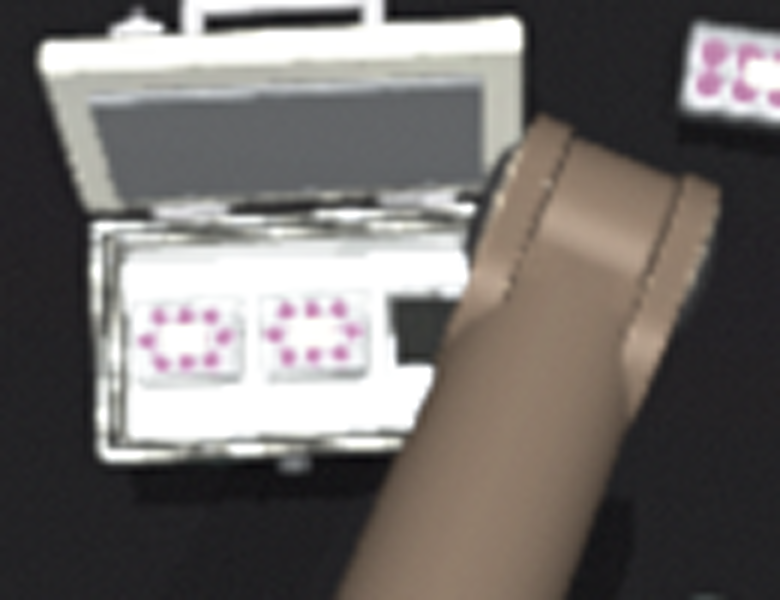

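View pics/s26c.png

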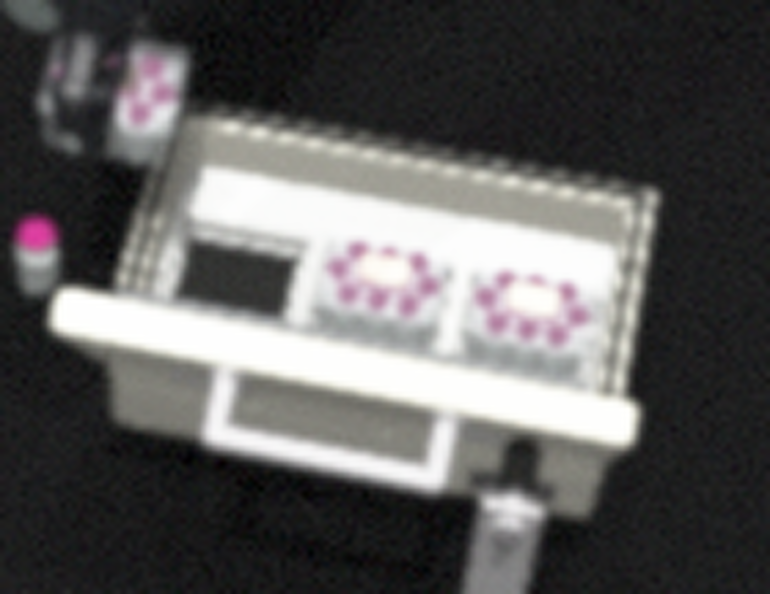

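```bash
python3 - <<'E'
from h import *
import pickle
s=pickle.load(open('s_w26.pkl','rb'));c=cam('wrist',s)
im=cv2.imread('raw_w26.png')
a=np.radians(3.5);u=np.array([np.cos(a),np.sin(a)]);v=np.array([-u[1],u[0]])
big=cv2.resize(im[40:180,140:370],None,fx=3.4,fy=3.4,interpolation=cv2.INTER_CUBIC)
C=np.array([.5465,-.033])
for z,col in ((.083,(0,0,255)),(.068,(0,255,0))):
    P=np.array([[*(C+i*.02925*u+j*.03825*v),z] for i,j in((-1,-1),(1,-1),(1,1),(-1,1))])
    q=((proj(c,P)-[140,40]+.5)*3.4).astype(np.int32);cv2.polylines(big,[q],True,col,1)
    print(z,proj(c,P).round(1).tolist())
# chest inner/outer top rim
H=C+.084*u+.086*v
for hx,hy in ((.078,.142),(.065,.129)):
    P=np.array([[*(C+.086*v+i*hx*u+j*hy*v),.130] for i,j in((-1,-1),(1,-1),(1,1),(-1,1))])
    q=((proj(c,P)-[140,40]+.5)*3.4).astype(np.int32);cv2.polylines(big,[q],True,(255,0,0),1)
cv2.imwrite('pics/w26c.png',big)
E
```

```text
0.083 [[226.0, 143.6], [290.4, 144.1], [294.0, 52.8], [224.6, 52.3]]
0.068 [[227.4, 141.8], [288.7, 142.3], [291.9, 55.7], [226.2, 55.2]]
```

View pics/w26c.png

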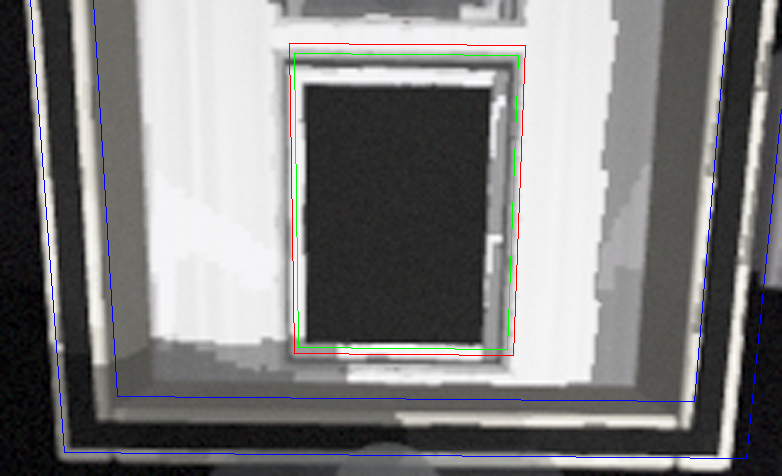

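```bash
cat > ov.py <<'E'
from h import *
import pickle,sys
tag,x,y,yw,r0,r1,c0,c1,f=sys.argv[1],*map(float,sys.argv[2:10]);r0,r1,c0,c1=map(int,(r0,r1,c0,c1))
s=pickle.load(open(f's_{tag}.pkl','rb'));c=cam('wrist',s);im=cv2.imread(f'raw_{tag}.png')
a=np.radians(yw);u=np.array([np.cos(a),np.sin(a)]);v=np.array([-u[1],u[0]])
big=cv2.resize(im[r0:r1,c0:c1],None,fx=f,fy=f,interpolation=cv2.INTER_CUBIC);C=np.array([x,y])
def rect(C,hx,hy,z,col):
    P=np.array([[*(C+i*hx*u+j*hy*v),z] for i,j in((-1,-1),(1,-1),(1,1),(-1,1))]);q=((proj(c,P)-[c0,r0]+.5)*f).astype(np.int32);cv2.polylines(big,[q],True,col,1)
rect(C,.02925,.03825,.083,(0,0,255));rect(C,.02925,.03825,.068,(0,255,0))
for hx,hy in ((.078,.142),(.065,.129)): rect(C+.086*v,hx,hy,.130,(255,0,0))
for k in (1,2): rect(C+.086*k*v,.027,.036,.113,(255,0,255))
cv2.imwrite(f'pics/ov_{tag}.png',big)
E
python3 ov.py w26 .5446 -.0358 3.5 0 180 140 370 3.3
```

View pics/ov_w26.png

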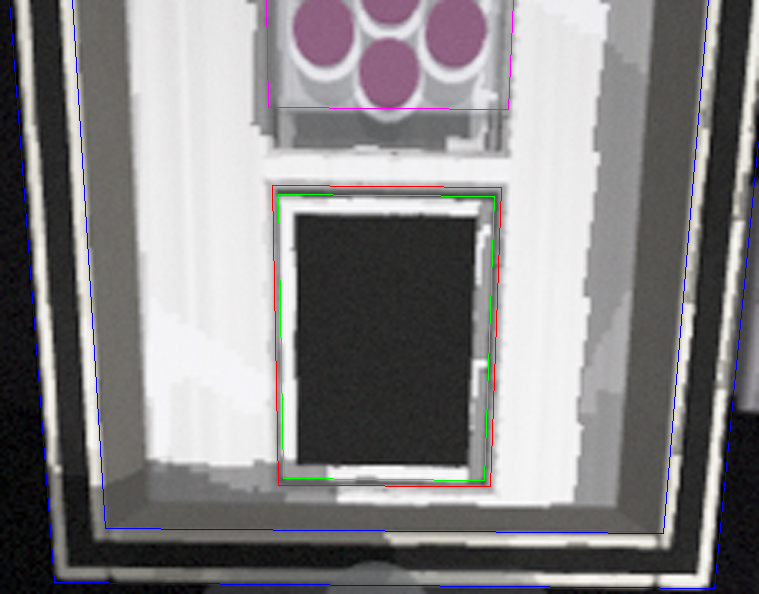

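```bash
python3 go.py .5446 -.0358 .15 3.5
```

```text
t 20.13 pos [ 0.5474 -0.1073  0.2032] cur 3.76 tilt [-0.005  0.007 -1.   ] F [ 0.03 -0.15 -0.07] w 0.0534 -> travel [ 2.1 53.7 71.1] yaw 0.3
```

play_rows:
  jaw: [0.4,0.4,0.4,0.4,0.4]
  travel:
    - [1,0,20]
    - [2,0,45]
    - [2,10,65]
    - [2,30,71]
    - [2,50,71]
  yaw: [0.3,0.3,0.3,0.3,0.3]

```text
time: 20.55
ee_pos: [0.5448, -0.0343, 0.1537]
tool_rot: [0.71, -0.704, -0.021, 0.023]
ft_force: [0.9, 1.2, -1.2]
width: 0.0533
```

play_rows:
  jaw: [0.4,0.4]
  travel:
    - [0,0,0]
    - [0,0,0]
  yaw: [0,0]

```text
time: 20.72
ee_pos: [0.544, -0.0351, 0.1534]
tool_rot: [0.71, -0.704, -0.02, 0.024]
ft_force: [1.5, -0.1, -0.6]
width: 0.0536
```

```bash
python3 look.py wrist w27;python3 go.py .5446 -.0358 .095 3.5; python3 ov.py w27 .5446 -.0358 3.5 0 384 0 512 1.5
```

```text
t 20.77 pos [ 0.5448 -0.0354  0.1543] cur 3.51 tilt [-0.003  0.008 -1.   ] F [-0.43  0.25 -0.77] w 0.0536 -> travel [-0.1 59.3 -0.9] yaw 0.0
```

View pics/ov_w27.png

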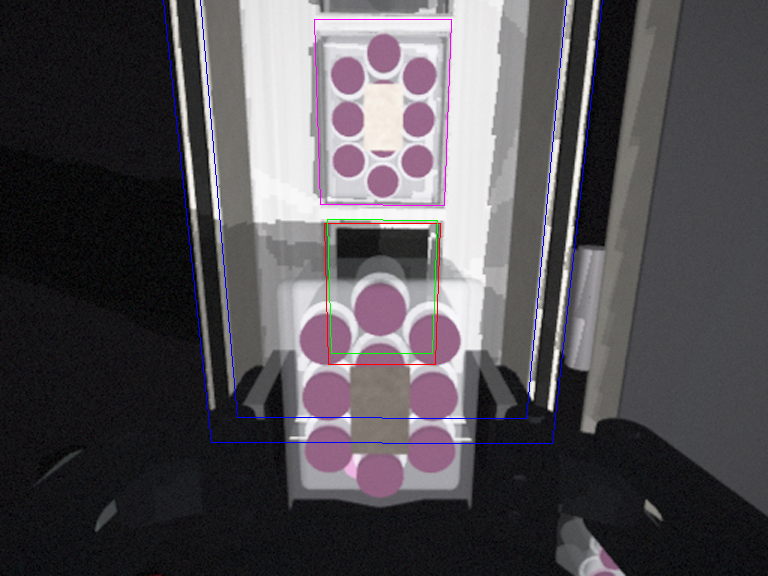

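play_rows:
  jaw: [0.4,0.4,0.4,0.4,0.4]
  travel:
    - [0,12,-1]
    - [0,25,-1]
    - [0,38,-1]
    - [0,48,-1]
    - [0,54,-1]
  yaw: [0,0,0,0,0]

```text
time: 21.18
ee_pos: [0.5445, -0.0365, 0.0995]
tool_rot: [0.71, -0.704, -0.02, 0.023]
ft_force: [-0.5, 0.0, -0.5]
width: 0.0535
```

play_rows:
  jaw: [0.4]
  travel:
    - [0,0,0]
  yaw: [0]

```text
time: 21.27
ee_pos: [0.5441, -0.0368, 0.0986]
tool_rot: [0.71, -0.704, -0.02, 0.023]
ft_force: [-0.4, 0.7, -1.3]
width: 0.0533
```

```bash
python3 look.py wrist w28;python3 look.py scene s28;python3 go.py .5446 -.0358 .061 3.5; python3 ov.py w28 .5446 -.0358 3.5 0 384 0 512 1.5
python3 - <<'E'
from h import *
im=cv2.imread('raw_s28.png');cv2.imwrite('pics/s28c.png',cv2.resize(im[170:280,210:350],None,fx=5.5,fy=5.4,interpolation=cv2.INTER_CUBIC))
E
```

```text
t 21.37 pos [ 0.5446 -0.0369  0.0997] cur 3.43 tilt [-0.004  0.008 -1.   ] F [ 0.54 -0.65 -2.36] w 0.0534 -> travel [ 0.1 38.7  0.8] yaw -0.1
```

View pics/ov_w28.png

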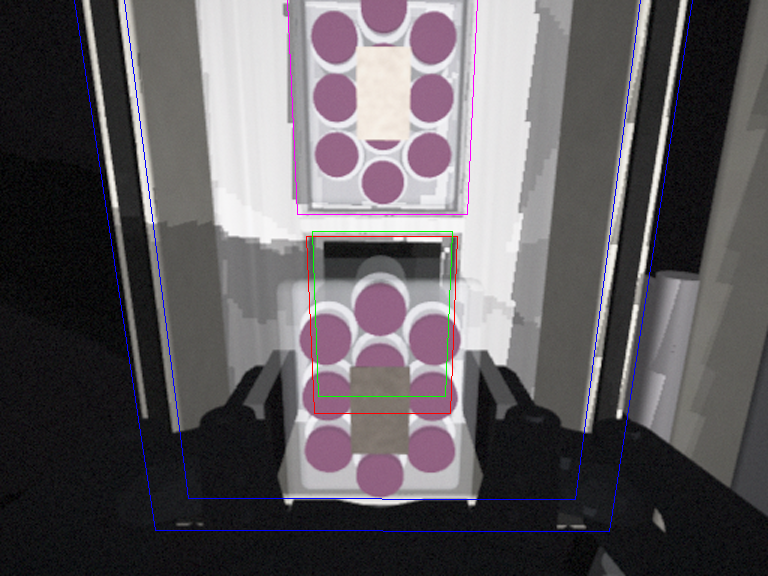

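View pics/s28c.png

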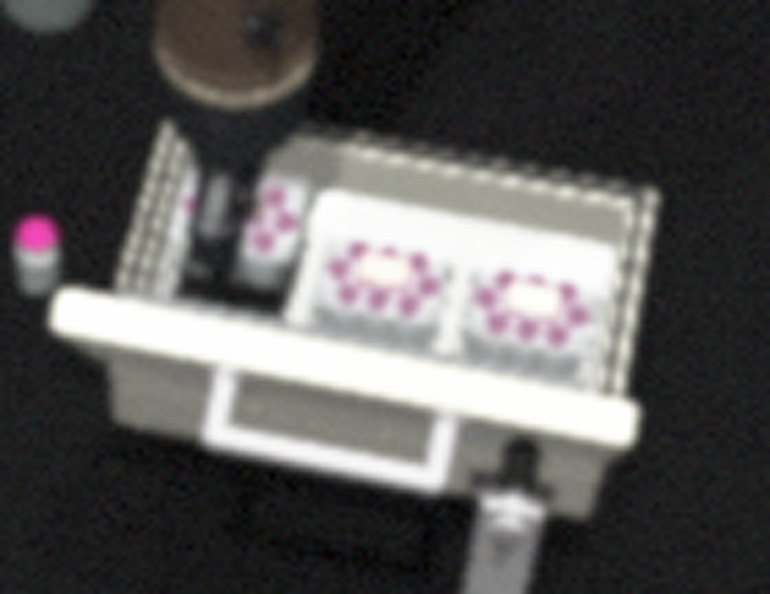

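play_rows:
  jaw: [0.4,0.4,0.4,0.4,0.4]
  travel:
    - [0,6,1]
    - [0,12,1]
    - [0,18,1]
    - [0,23,1]
    - [0,27,1]
  yaw: [0,0,0,0,0]

```text
time: 21.78
ee_pos: [0.5442, -0.0356, 0.0719]
tool_rot: [0.709, -0.704, -0.02, 0.023]
ft_force: [1.0, -0.3, -1.2]
width: 0.0532
```

```bash
python3 go.py .5446 -.0358 .061 3.5
```

```text
t 21.78 pos [ 0.5442 -0.0356  0.0719] cur 3.44 tilt [-0.004  0.008 -1.   ] F [ 1.04 -0.31 -1.2 ] w 0.0532 -> travel [ 0.4 10.9 -0.3] yaw -0.1
```

play_rows:
  jaw: [0.4,0.4,0.4]
  travel:
    - [0,1.5,0]
    - [0,3,0]
    - [0,5,0]
  yaw: [0,0,0]

```text
time: 22.03
ee_pos: [0.5443, -0.0358, 0.0669]
tool_rot: [0.709, -0.704, -0.02, 0.022]
ft_force: [-0.1, 0.0, -1.0]
width: 0.0536
```

play_rows:
  jaw: [0.4,0.4,0.4]
  travel:
    - [0,1.5,0]
    - [0,3,0]
    - [0,4,0]
  yaw: [0,0,0]

```text
time: 22.28
ee_pos: [0.5443, -0.0358, 0.0627]
tool_rot: [0.709, -0.704, -0.02, 0.022]
ft_force: [-0.1, -1.0, -0.7]
width: 0.0537
```

play_rows:
  jaw: [0.4,0.4,0.4]
  travel:
    - [0,0.7,0]
    - [0,1.4,0]
    - [0,2,0]
  yaw: [0,0,0]

```text
time: 22.53
ee_pos: [0.5444, -0.0359, 0.0609]
tool_rot: [0.709, -0.704, -0.02, 0.022]
ft_force: [-3.0, 0.1, 9.2]
width: 0.0535
```

play_rows:
  jaw: [0.4,0.4,0.4]
  travel:
    - [0,0.4,0]
    - [0,0.8,0]
    - [0,1.2,0]
  yaw: [0,0,0]

```text
time: 22.78
ee_pos: [0.5444, -0.0358, 0.0608]
tool_rot: [0.71, -0.704, -0.02, 0.022]
ft_force: [-6.2, 0.2, 18.6]
width: 0.0531
```

play_rows:
  jaw: [0.4,0.5,0.7,0.75,0.75]
  travel:
    - [0,0,0]
    - [0,0,0]
    - [0,0,0]
    - [0,0,0]
    - [0,0,0]
  yaw: [0,0,0,0,0]

```text
time: 23.2
ee_pos: [0.5445, -0.0357, 0.0607]
tool_rot: [0.71, -0.704, -0.02, 0.022]
ft_force: [-0.3, -0.6, -0.3]
width: 0.0641
```

```bash
python3 look.py wrist w29;python3 go.py .5446 -.0358 .061 3.5
```

```text
t 23.25 pos [ 0.5444 -0.0357  0.0607] cur 3.43 tilt [-0.004  0.008 -1.   ] F [-0.75 -0.11 -0.2 ] w 0.0643 -> travel [ 0.2 -0.3 -0.1] yaw -0.1
```

View pics/w29.png

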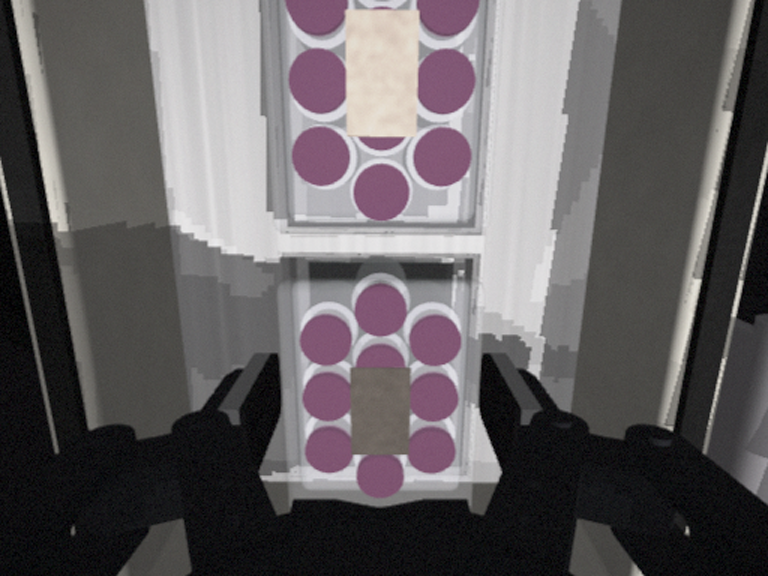

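play_rows:
  jaw: [0.75,0.75,0.75,0.75,0.75]
  travel:
    - [0,-3,0]
    - [0,-10,0]
    - [0,-25,0]
    - [0,-50,0]
    - [0,-80,0]
  yaw: [0,0,0,0,0]

```text
time: 23.67
ee_pos: [0.5437, -0.0366, 0.141]
tool_rot: [0.71, -0.704, -0.019, 0.023]
ft_force: [0.5, 0.1, 0.7]
width: 0.0638
```

play_rows:
  jaw: [0.75,0.75,0.75,0.75,0.75]
  travel:
    - [0,-35,0]
    - [0,-75,0]
    - [-20,-110,0]
    - [-60,-130,0]
    - [-100,-130,0]
  yaw: [0,0,0,0,0]

```text
time: 24.08
ee_pos: [0.4477, -0.0445, 0.2751]
tool_rot: [0.709, -0.704, -0.021, 0.021]
ft_force: [-1.0, 0.1, 2.1]
width: 0.064
```

```bash
python3 look.py wrist w30;python3 look.py scene s30;python3 look.py top t30;python3 go.py .5446 -.0358 .061 3.5
python3 - <<'E'
from h import *
im=cv2.imread('raw_s30.png');im2=cv2.imread('raw_t30.png')
cv2.imwrite('pics/s30c.png',np.hstack([cv2.resize(im[170:280,210:350],(400,314),interpolation=cv2.INTER_CUBIC),cv2.resize(im2[120:220,180:310],(400,314),interpolation=cv2.INTER_CUBIC)]))
E
```

```text
t 24.23 pos [ 0.4437 -0.0437  0.273 ] cur 3.38 tilt [-0.004  0.013 -1.   ] F [0.46 1.46 1.05] w 0.0643 -> travel [101.8 211.7  -0.9] yaw -0.1
```

View pics/w30.png

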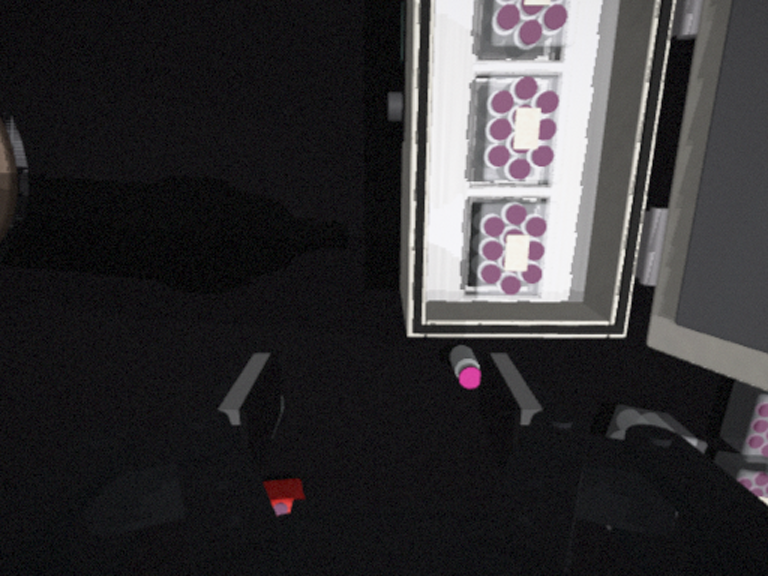

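View pics/s30c.png

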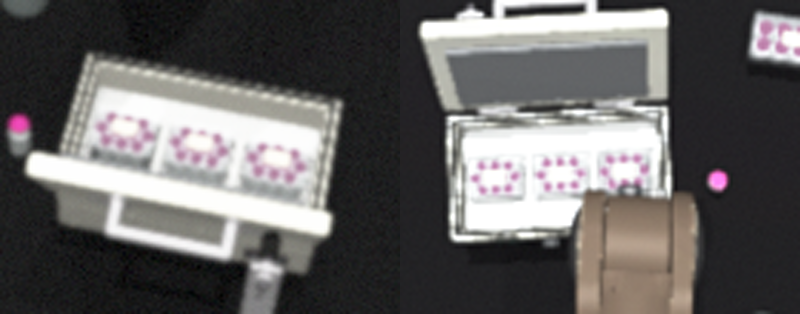

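```bash
python3 - <<'E'
from h import *
a=cv2.imread('raw_s21.png',0).astype(np.float32);b=cv2.imread('raw_s30.png',0).astype(np.float32);m=cv2.imread('raw_s26.png',0).astype(np.float32)
def sh(a,b,r):
    r0,r1,c0,c1=r;return cv2.phaseCorrelate(a[r0:r1,c0:c1],b[r0:r1,c0:c1],cv2.createHanningWindow((c1-c0,r1-r0),cv2.CV_32F))
lid=(218,262,216,330)
print('lid s21-s30',sh(a,b,lid),'s21-s26',sh(a,m,lid)); print('static',sh(a,b,(255,310,200,340)),sh(a,b,(280,380,120,330)))
# wrist-based seat check: overlay of pack top predicted in pocket
E
python3 - <<'E'
from packfit import *
import packfit
s=pickle.load(open('s_w30.pkl','rb'));c=cam('wrist',s)
im=cv2.imread('raw_w30.png');f=4;r0,r1,c0,c1=0,225,265,440
big=cv2.resize(im[r0:r1,c0:c1],None,fx=3.4,fy=2.6,interpolation=cv2.INTER_CUBIC)
a=np.radians(3.46)
for k in(0,1,2):
    C=np.array([.5446,-.0358])+.086*k*np.array([-np.sin(a),np.cos(a)])
    P=box([*C,a],z0=.068)[1::2][[0,1,3,2]];q=((proj(c,P)-[c0,r0]+.5)*[3.4,2.6]).astype(np.int32);cv2.polylines(big,[q],True,(255,0,255),1)
cv2.imwrite('pics/w30c.png',big)
E
```

```text
lid s21-s30 ((0.22536066202657423, 0.6879983807208525), 0.836126522841277) s21-s26 ((0.010570149762259007, 0.5077090591050357), 0.8850668320832429)
static ((0.02465212826422203, 0.09411286077324732), 1.0801094162243383) ((-0.023036198741650082, 0.011212014488016564), 0.9586304048255638)
```

View pics/w30c.png

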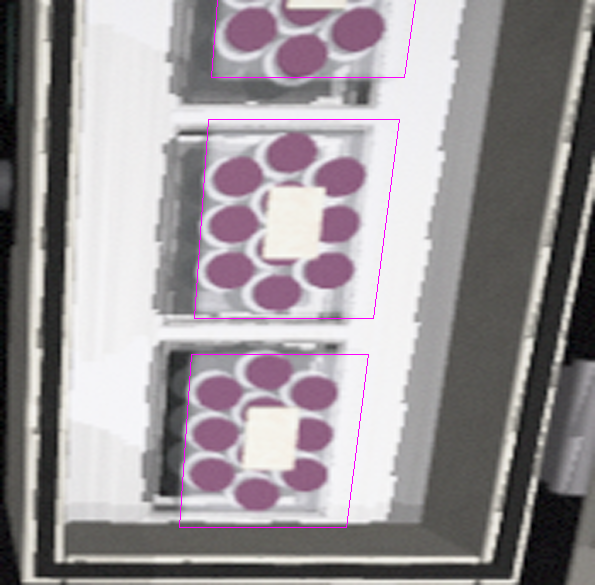

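```bash
python3 go.py .61 .100 .335 3.8
```

```text
t 24.23 pos [ 0.4437 -0.0437  0.273 ] cur 3.38 tilt [-0.004  0.013 -1.   ] F [0.46 1.46 1.05] w 0.0643 -> travel [174.3 -60.7 134.5] yaw -0.4
```

play_rows:
  jaw: [0,0,0,0,0]
  travel:
    - [10,-35,20]
    - [40,-62,45]
    - [70,-62,75]
    - [100,-62,105]
    - [130,-62,134]
  yaw: [0,0,0,0,0]

```text
time: 24.65
ee_pos: [0.5633, 0.094, 0.3367]
tool_rot: [0.712, -0.702, -0.021, 0.022]
ft_force: [0.3, -0.6, 0.3]
width: 0.0034
```

```bash
python3 go.py .645 .1015 .249 3.8
```

```text
t 24.65 pos [0.5633 0.094  0.3367] cur 3.44 tilt [-0.002  0.014 -1.   ] F [ 0.27 -0.63  0.29] w 0.0034 -> travel [82.1 87.7  1.3] yaw -0.4
```

play_rows:
  jaw: [0,0,0,0,0]
  travel:
    - [30,10,1]
    - [60,35,1]
    - [78,60,1]
    - [82,80,1]
    - [82,87,1]
  yaw: [0,0,0,0,0]

```text
time: 25.07
ee_pos: [0.645, 0.1013, 0.2444]
tool_rot: [0.711, -0.703, -0.019, 0.024]
ft_force: [-0.9, 0.4, -0.7]
width: 0.0001
```

play_rows:
  jaw: [0,0,0]
  travel:
    - [6,0,0]
    - [12,0,0]
    - [17,0,0]
  yaw: [0,0,0]

```text
time: 25.32
ee_pos: [0.663, 0.1027, 0.2454]
tool_rot: [0.711, -0.703, -0.019, 0.024]
ft_force: [0.7, -0.4, 0.7]
width: -0.0002
```

```bash
python3 go.py .668 .103 .249 3.8
```

```text
t 25.32 pos [0.663  0.1027 0.2454] cur 3.49 tilt [-0.007  0.011 -1.   ] F [ 0.65 -0.43  0.73] w -0.0002 -> travel [ 5.  -3.6  0.1] yaw -0.3
```

play_rows:
  jaw: [0,0,0]
  travel:
    - [1,-3,0]
    - [3,-3,0]
    - [4.5,-3,0]
  yaw: [0,0,0]

```text
time: 25.57
ee_pos: [0.6682, 0.1029, 0.25]
tool_rot: [0.711, -0.703, -0.02, 0.023]
ft_force: [0.4, -0.8, -0.4]
width: 0.0002
```

play_rows:
  jaw: [0,0]
  travel:
    - [0.5,0,0]
    - [1,0,0]
  yaw: [0,0]

```text
time: 25.73
ee_pos: [0.6694, 0.1029, 0.2508]
tool_rot: [0.711, -0.702, -0.02, 0.023]
ft_force: [-1.6, 0.1, 0.6]
width: 0.0001
```

play_rows:
  jaw: [0,0]
  travel:
    - [0.5,0,0]
    - [1,0,0]
  yaw: [0,0]

```text
time: 25.9
ee_pos: [0.6704, 0.103, 0.2512]
tool_rot: [0.711, -0.702, -0.021, 0.022]
ft_force: [-0.0, 0.7, -0.2]
width: -0.0
```

play_rows:
  jaw: [0,0]
  travel:
    - [0.5,0,0]
    - [1,0,0]
  yaw: [0,0]

```text
time: 26.07
ee_pos: [0.6714, 0.1031, 0.2512]
tool_rot: [0.711, -0.702, -0.021, 0.022]
ft_force: [1.0, -0.4, 0.4]
width: 0.0001
```

play_rows:
  jaw: [0,0]
  travel:
    - [0.5,0,0]
    - [1,0,0]
  yaw: [0,0]

```text
time: 26.23
ee_pos: [0.6724, 0.1032, 0.2511]
tool_rot: [0.711, -0.702, -0.021, 0.023]
ft_force: [-0.5, -0.2, -0.0]
width: 0.0001
```

play_rows:
  jaw: [0,0]
  travel:
    - [0.5,0,0]
    - [1,0,0]
  yaw: [0,0]

```text
time: 26.4
ee_pos: [0.6734, 0.1033, 0.2511]
tool_rot: [0.711, -0.702, -0.021, 0.023]
ft_force: [0.7, 0.0, 0.1]
width: -0.0001
```

play_rows:
  jaw: [0,0]
  travel:
    - [0.5,0,0]
    - [1,0,0]
  yaw: [0,0]

```text
time: 26.57
ee_pos: [0.674, 0.1033, 0.2509]
tool_rot: [0.711, -0.702, -0.02, 0.023]
ft_force: [-4.1, -0.7, 0.8]
width: -0.0
```

play_rows:
  jaw: [0,0]
  travel:
    - [0.5,0,0]
    - [1,0,0]
  yaw: [0,0]

```text
time: 26.73
ee_pos: [0.6741, 0.1033, 0.2509]
tool_rot: [0.711, -0.702, -0.019, 0.024]
ft_force: [-7.2, -1.1, 3.3]
width: -0.0001
```

play_rows:
  jaw: [0,0,0,0,0]
  travel:
    - [-1,0,0]
    - [-6,0,0]
    - [-20,-10,0]
    - [-45,-45,0]
    - [-75,-80,0]
  yaw: [0,0,0,0,0]

```text
time: 27.15
ee_pos: [0.6025, 0.098, 0.3261]
tool_rot: [0.711, -0.703, -0.019, 0.024]
ft_force: [-0.1, 0.9, 1.2]
width: 0.0001
```

play_rows:
  jaw: [0,0,0,0,0]
  travel:
    - [-35,-10,0]
    - [-70,-10,0]
    - [-100,-10,0]
    - [-110,-10,0]
    - [-110,-10,0]
  yaw: [0,0,0,0,0]

```text
time: 27.57
ee_pos: [0.4912, 0.0913, 0.3378]
tool_rot: [0.712, -0.702, -0.019, 0.024]
ft_force: [0.5, 0.7, 0.9]
width: -0.0
```

```bash
python3 look.py wrist w31;python3 look.py scene s31;python3 -c "
from h import *
s=read_state();print(s['time'],s['ee_pos'],s['ft_force'])
im=cv2.imread('raw_w31.png');im2=cv2.imread('raw_s31.png')
cv2.imwrite('pics/f31.png',np.hstack([cv2.resize(im,(400,300)),cv2.resize(im2[140:310,150:350],(400,300),interpolation=cv2.INTER_CUBIC)]))"
```

```text
27.6667 [0.49340104 0.09171645 0.33749133] [-0.19721183 -0.03431768  0.2198084 ]
```

View pics/f31.png

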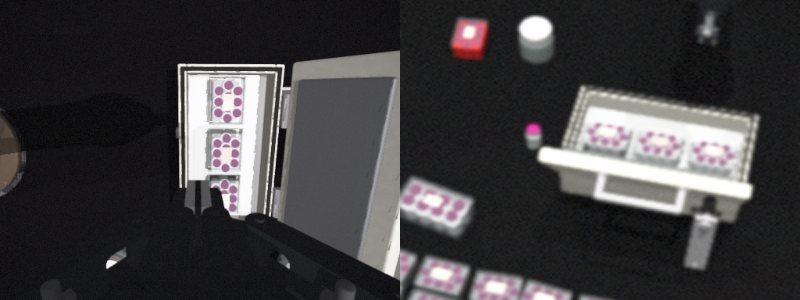

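The lid is laid back on its buffer, all three packs sit level in the tray, and the vial and jar stand where they were. The robot touches nothing.

```bash
python3 -c "
from plant import *
print(close_job())"
```

```text
the job is handed in; nothing more can be done
None
```

I laid the lid back onto its buffer, set the loose pack down in the empty pocket and handed the job in at about 27.7 s. No verdict was reported, so the result rests on my own checks.

**Lid:**
- I carried it by its handle until the force rose from about 5 to 9–10 N.
- When I opened the fingers, the gripper pushed the lid forward a little. I then pushed it back from its inner face, feeling the force rise from about 4.6 to 8 N, which I estimate as 1–2 mm of buffer press.
- After placing the pack I pressed again. The lid was where I had left it and took 7 N without moving, so it was resting on the buffer. I did not see the buffer value itself.

**Pack:**
- I gripped it across its 54 mm side and lowered it into the pocket. It met the floor at the height I had worked out, within about 1 mm, at 9–19 N, and then I released it.
- In the last pictures it sits level with its two neighbours. The vial and jar are where they were.

**What disagreed:**
- The fingertips are about 25–30 mm farther back than the text says. My first grip on the handle therefore closed on air, and I used the camera's finger positions from then on.
- A picture comparison gave a 0.5–0.7 px shift of the lid between the inner-face push and the later pictures. I put that down to the arm's shadow, and the second press on the lid agreed.

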